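# Scan the filter discs and stack them on the plate

## Task

Book in the coloured filter discs that lie on the bench: take the hand scanner off its dock and hold its beam still for a second on the label of each disc, from 10 to 25 cm away, one disc after the other in the order black, red, yellow, white, blue (some colours are missing; leave the discs lying on the bench meanwhile). Stand the scanner back upright in the middle of its dock, and only then stack the discs flat and neatly centred on the round aluminium plate in the same order, the first at the bottom. Leave the other things on the bench where they are.

Things in the scene. Friction and masses are not known exactly. Their poses are not given: they have to be found in the camera images.
- black_centre (a point): Black filter disc, 62 mm diameter, 15 mm thick, about 0.1 kg, lying flat, loose, with a 32 mm square white code label in the middle of its upper face; this point is its centre, half-way up (7.5 mm under the label); z is the disc's axis, up. Three or four of the five colours are present in a start.
- red_centre (a point): Red filter disc, 62 mm diameter, 15 mm thick, about 0.1 kg, lying flat, loose, with a 32 mm square white code label in the middle of its upper face; this point is its centre, half-way up (7.5 mm under the label); z is the disc's axis, up. Three or four of the five colours are present in a start.
- yellow_centre (a point): Yellow filter disc, 62 mm diameter, 15 mm thick, about 0.1 kg, lying flat, loose, with a 32 mm square white code label in the middle of its upper face; this point is its centre, half-way up (7.5 mm under the label); z is the disc's axis, up. Three or four of the five colours are present in a start.
- white_centre (a point): White filter disc, 62 mm diameter, 15 mm thick, about 0.1 kg, lying flat, loose, with a 32 mm square white code label in the middle of its upper face; this point is its centre, half-way up (7.5 mm under the label); z is the disc's axis, up. Three or four of the five colours are present in a start.
- blue_centre (a point): Blue filter disc, 62 mm diameter, 15 mm thick, about 0.1 kg, lying flat, loose, with a 32 mm square white code label in the middle of its upper face; this point is its centre, half-way up (7.5 mm under the label); z is the disc's axis, up. Three or four of the five colours are present in a start.
- scanner: Grey hand scanner, 0.3 kg, 150 mm tall, upright on its dock. Foot 66 x 58 x 14 mm (x, y, z), grip 36 x 34 mm, head 44 mm wide (y), z = 106 to 150, x = -40 to +56 mm, flat parallel sides, yellow panel on top; black snout forward and down, to x = 68 mm. Origin: centre of foot's underside; z up, x forward (where the snout looks). Take it from above by the head's sides, fingers closing along y.
- scanner_grip (a point): Point in the middle of the scanner's head where it is best taken, 130 mm above the foot's underside, on the axis of the foot; axes as the scanner's.
- scanner_window (a point): Centre of the red window at the snout's tip; in the scanner's frame at x = 56.5, y = 0, z = 103.5 mm. This point's z axis is the beam: forward and 60 degrees below the horizontal when the scanner is upright (0.5, 0, -0.866 in the scanner's frame). Always on; reads a label that it hits from 70 to 320 mm away along the beam.
- dock_top (a point): Middle of the upper face of the scanner's dock, a fixed black pad 100 x 92 mm and 10 mm high with a grey field; z up, x forward. The scanner stands on it at the start, free, with nothing to hold it.
- plate_top (a point): Middle of the upper face of the fixed round aluminium plate, 100 mm diameter, 8 mm high, with a dark ring 80 mm across and a dark dot at its centre; z up. Plate and dock change sides from start to start. A tall white machine stands at the left, from about y = 0.4 m on for x below 0.57 m; a 115 mm high vice at the right, x below 0.4 m, y = -0.13 to -0.28 m.
- tape_measure: yellow and black steel tape measure, 34 x 84 x 65 mm; a bystander, to be left alone. Origin: centre of its underside.
- sealant_can: cyan and white can, 57 dia. x 98 mm; a bystander, to be left alone. Origin: centre of its underside.
- collar: black plastic duct collar on a square flange, 128 x 128 x 48 mm; a bystander, to be left alone. Origin: centre of its underside.
- pliers: pliers with red handles, 164 x 58 x 17 mm; a bystander, to be left alone. Origin: centre of its underside.
There are look-alikes about, which are no part of the job. Leave any orange look-alike of the part that bears blue_centre alone.

How it is judged:
By the outcome, as a careful person would: the job done as asked, in the order asked, and still so for the second after the job is handed in, with the robot touching nothing.
Of disc_black, disc_red, disc_yellow, disc_white, disc_blue only 3 to 4 are there at a start; the rules pass over those that are not, and their reading is None.
At some moment in a run one of disc_black, disc_red, disc_yellow, disc_white, disc_blue may be knocked a few centimetres aside while the robot is not near it.
It also fails if it takes over 210 s, if anything falls off the work surface, if the arm or the gripper's body presses on something with over 40 N, if the wrist force passes 120 N, or if a joint passes its speed limit or range.

## Robot

A 6-joint arm with a two-finger parallel gripper is mounted at the origin on a cart in front of the work surface, level with it; the furniture and walls round the work are solid. World frame = base frame: x ahead of the robot, y to its left, z up, the work surface at z = 0. Lengths are in mm, angles in rad, forces in N, time in s.
With the tool pointing down it reaches from about 300 to 775 mm from the base axis. Payload 14.6 kg.
Tool frame: the origin (TCP) lies at the centre of the arm's flange, where the gripper is bolted on; the fingertips stand 199 mm ahead of it and the grasp point (between the pads) lies 180 mm ahead of it; z points along the fingers, y is the line along which they close (so a half turn about z gives the same grasp; the last joint's range is limited). The gripper opens to 94 mm and grips with 3 to 60 N. Pads are 16 mm wide; open, the fingers measure 119 mm over their backs; the gripper's body (75 mm by 177 mm) begins 78 mm behind the grasp point.
Start: joints at [-1.293, 0.3, 1.521, -0, 1.321, -0.067], TCP at [185.898, -517.622, 404.646] pointing down, gripper open.
Joint ranges: [-3.03, 3.03], [-0.79, 2.21], [0.23, 2.52], [-1.04, 4.18], [0, 3.07], [-2.55, 2.55]. Speed limits (rad/s): [2.22, 2.22, 2.57, 3.14, 3.14, 3.14].

## Interface

Orientations are given as [roll, pitch, yaw] about the fixed x, y, z axes, in that order (R = Rz(yaw) Ry(pitch) Rx(roll)).
In Python, from cell import manip, optics, workorder gives the robot as it stands.
- The arm moves only by the tool step_arm, never from a script. Its argument "increments" is a list that holds one entry, the list of rows, each a list of 7 numbers: the turn, a rotation vector about the tool's x, y, z as a fraction of full scale, then the shift along the tool's x, y, z as a fraction of full scale, then the closure, from -1 (fully open) to 1 (shut). In form: [[[wx, wy, wz, tx, ty, tz, fingers], ...]]. A call has 1 to 5 rows; each row shifts and turns the commanded pose from where the row before left it, along the tool's axes as they then stand; what a row does not reach is not made up. Full scale, the value 1, is 40 mm for a shift and 45 degrees for a turn. A row lasts 1/10 s, in which the tool goes at most 50 mm and 8.59 degrees, less where a joint would pass 70% of its speed; a pose out of reach is approached as far as the arm can. A call with a number of a shift or a turn outside -1 to 1 is refused whole. A call with a gripper value outside its range is refused whole. The fingers move at their own pace and stop on an object; "newtons" is the grip in N (left out, the last holds). Time passes only in rows, so rows that do not move let the fingers close. It gives the time, the measured TCP pose, the force, the opening and the grip force at its end, in the units of the state.
- manip.read_state(): the state, without advancing time (a new reading comes with each control period).
- optics.camera(name): name is "scene" or "top" or "wrist"; returns a dict with "frame" (420x560x3 uint8, red, green, blue), "range_z" (420x560 float32, mm along the optical axis (not along the pixel's ray), 0 where there is no reading), "mtx" (3x3 intrinsics, pixels), "cam_to_world" (4x4, takes a point from camera to world coordinates). Camera axes: x right, y down, z forward; pixel columns grow to the right and rows downward; lengths in mm; the calibration is good to about 2 mm. A picture is of the moment at which its call begins.
- workorder.sign_off(): hands the job in; it is judged then, once.
The state is a dict: "clock": time; "joints": joint angles; "qd": joint speeds; "effort": joint torques, N m; "eef_pos": TCP position; "eef_rot": TCP orientation; "wrist_force": force on the tool from outside, world axes, zero at the start; "moment": the same for the moment, N m; "finger_gap": finger opening in mm; "finger_force": force on a finger pad.
Only numpy, scipy, OpenCV 4.12 (cv2) and the standard library are available. Lean on these libraries where they do the work, as an engineer would, in place of code of your own. Each camera call takes 0.05 s, during which the arm holds its last target. There are 200 camera calls.

## Working session

There is one attempt and no reset: what is moved stays moved. The work goes in short steps, Python scripts to look and compute and a tool call to move; the robot and the scene stay as the last step left them, time stands still between calls to the robot, and variables do not carry over. Pictures are saved under pics/ and viewed, at most 14 in all, crops included, and the job is handed in when it is done.

Besides the shell and the picture viewer there is one more tool, called by a JSON object that holds its "api" and its "payload", one argument or row to a line. step_arm: Moves the arm, as the interface text tells. Its arguments: {"type":"object","properties":{"increments":{"type":"array","items":{"type":"array","items":{"type":"array","items":{"type":"number"}}}},"newtons":{"type":"number"}},"required":["increments"]}

```bash
ls; mkdir -p pics; cat > h.py <<'E'
import numpy as np, cv2
from cell import manip, optics, workorder
def snap(n,f=None):
    c=optics.camera(n)
    if f: cv2.imwrite('pics/'+f,c['frame'][:,:,::-1])
    np.savez('/tmp/'+n+'.npz',**c); return c
def P(c,u,v,r=1):
    d=c['range_z'][int(v)-r:int(v)+r+1,int(u)-r:int(u)+r+1]; d=np.median(d[d>0])
    p=np.linalg.inv(c['mtx'])@[u,v,1]*d
    return (c['cam_to_world']@np.r_[p,1])[:3]
def Pz(c,u,v,z):
    T=c['cam_to_world'];r=T[:3,:3]@np.linalg.inv(c['mtx'])@[u,v,1];o=T[:3,3]
    return o+r*(z-o[2])/r[2]
E
python3 - <<'E'
from h import *
c=snap('top','top0.png');print(c['mtx'],c['cam_to_world'].round(3))
c=snap('scene','scene0.png')
print(manip.read_state())
E
```

```text
pics
[[383.1625803    0.         278.96306184]
 [  0.         383.1625803  215.74796076]
 [  0.           0.           1.        ]] [[-2.700000e-02 -9.920000e-01  1.250000e-01  4.056070e+02]
 [-9.990000e-01  2.400000e-02 -2.200000e-02  4.884900e+01]
 [ 1.900000e-02 -1.250000e-01 -9.920000e-01  1.060416e+03]
 [ 0.000000e+00  0.000000e+00  0.000000e+00  1.000000e+00]]
{'clock': 0.1, 'joints': array([-1.29259730e+00,  3.00425972e-01,  1.52150937e+00,  1.62851559e-06,
        1.32066942e+00, -6.65697393e-02]), 'qd': array([-0.0004499 , -0.00287904, -0.00242386,  0.000564  , -0.00045678,
        0.00095384]), 'effort': array([ 3.13009841e-03, -5.32642543e+01, -3.53282547e+01,  7.09617161e-02,
        2.34927720e-02, -5.91484604e-05]), 'eef_pos': array([ 185.89520245, -517.60780308,  404.14130781]), 'eef_rot': array([-3.14058289e+00, -6.89001369e-05,  3.44768327e-01]), 'wrist_force': array([0.02313175, 0.45539207, 0.33272403]), 'moment': array([-0.01262408,  0.00239342, -0.05091927]), 'finger_force': 0.0, 'finger_gap': 93.49830757356354}
```

View pics/top0.png

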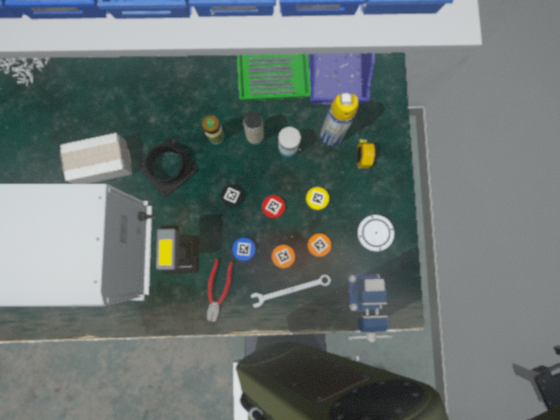

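View pics/scene0.png

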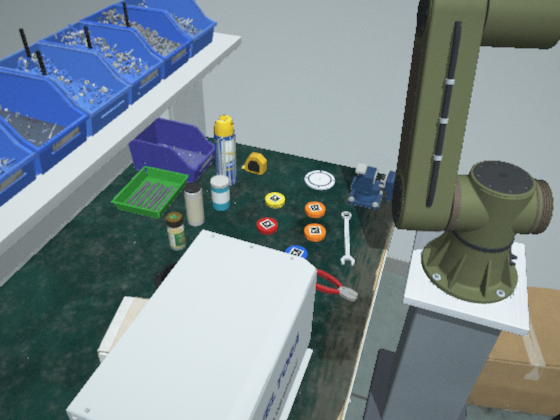

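The top view shows black at (232,195), red (273,206), yellow (317,198) and blue (243,249), with two orange look-alikes. The plate is at (376,233), and the scanner at (165,250) is beside the machine. No white disc is visible.

```bash
python3 - <<'E'
from h import *
c=dict(np.load('/tmp/top.npz'))
for n,u,v in [('black',232,195),('red',273.5,206.5),('yel',317.5,198),('blue',243.5,249),('or1',283,257),('or2',319,245),('plate',376,233)]:
    print(n,P(c,u,v,2).round(0),Pz(c,u,v,15).round(0))
for u,v in [(165,250),(160,250),(185,250),(192,248),(211,232),(205,245),(215,262),(172,227),(168,158),(147,230),(147,290),(365,285),(365,153),(289,140),(212,312),(217,262),(232,262)]: print(u,v,P(c,u,v).round(0))
cv2.imwrite('pics/top0c.png',cv2.resize(c['frame'][185:325,130:270,::-1],None,fx=4.2,fy=4.2,interpolation=cv2.INTER_CUBIC))
E
```

```text
black [598. 153.  16.] [598. 153.  15.]
red [563.  40.  16.] [563.  40.  15.]
yel [584. -83.  16.] [584. -83.  15.]
blue [448. 124.  16.] [448. 124.  15.]
or1 [424.  17.  16.] [424.  17.  15.]
or2 [454. -82.  16.] [454. -82.  15.]
plate [ 483. -242.    8.] [ 483. -240.   15.]
165 250 [445. 295. 162.]
160 250 [445. 307. 161.]
185 250 [449. 280.  25.]
192 248 [455. 264.  12.]
211 232 [498. 214.   1.]
205 245 [463. 231.   1.]
215 262 [415. 201.  15.]
172 227 [501. 286. 139.]
168 158 [711. 334.   2.]
147 230 [508. 389.   4.]
147 290 [345. 386.   4.]
365 285 [ 349. -179.  112.]
365 153 [ 695. -209.   65.]
289 140 [724.  -4.  97.]
212 312 [284. 210.  14.]
217 262 [415. 197.  11.]
232 262 [414. 157.   3.]
```

View pics/top0c.png

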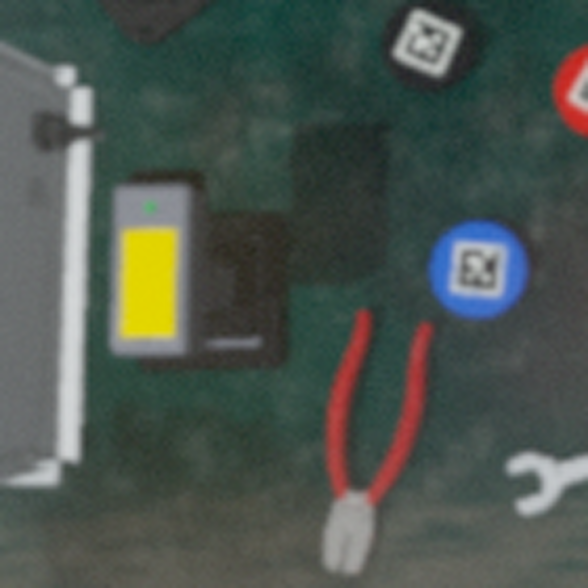

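The crop shows the scanner head at crop x 112–193, y 182–355, with its snout towards image top (+x). The dock is below it, and the machine wall is at crop x ≈ 65–90.

```bash
cat >> h.py <<'E'
def cloud(c):
    h,w=c['range_z'].shape;v,u=np.mgrid[:h,:w];d=c['range_z']
    p=np.stack([u,v,np.ones_like(u)],-1)@np.linalg.inv(c['mtx']).T*d[...,None]
    q=p@c['cam_to_world'][:3,:3].T+c['cam_to_world'][:3,3]; q[d<=0]=-9999; return q
E
python3 - <<'E'
from h import *
c=dict(np.load('/tmp/top.npz'));q=cloud(c)
m=(abs(q[...,2]-160)<6)&(abs(q[...,0]-445)<90)&(abs(q[...,1]-295)<45)
p=q[m];print(len(p),p.min(0),p.max(0),cv2.minAreaRect(p[:,:2].astype(np.float32)))
hsv=cv2.cvtColor(c['frame'],cv2.COLOR_RGB2HSV)
y=m&(hsv[...,0]>20)&(hsv[...,0]<35)&(hsv[...,1]>150);print('panel',cv2.minAreaRect(q[y][:,:2].astype(np.float32)))
# machine heights by y for x 400..500
for yy in range(330,480,10):
    s=q[(abs(q[...,1]-yy)<5)&(q[...,0]>300)&(q[...,0]<580)&(q[...,2]>-50)]
    print(yy,len(s),s[:,2].max().round() if len(s) else '', s[:,0].max() if len(s) else '')
E
```

```text
775 [401.14247207 274.06375195 154.04702588] [497.18129527 318.35596233 165.85127355] ((449.260009765625, 296.1235656738281), (96.10259246826172, 44.059715270996094), 0.6681299209594727)
panel ((440.3683776855469, 295.778076171875), (27.73093605041504, 55.700401306152344), 88.34870910644531)
330 214 14.0 579.3657208258344
340 221 12.0 579.6918329311434
350 215 79.0 579.9533112684538
360 238 82.0 579.884342279137
370 412 86.0 577.8444330163653
380 451 86.0 577.9085267668504
390 4684 282.0 579.9693608992822
400 1030 283.0 579.9729867968662
410 648 282.0 579.3470247260547
420 637 282.0 579.9026460132006
430 638 282.0 579.900951692462
440 640 282.0 579.8093339240771
450 615 282.0 579.9122961200179
460 637 282.0 579.8511789072242
470 636 282.0 578.7101435697393
```

```bash
python3 - <<'E'
from h import *
c=dict(np.load('/tmp/top.npz'));q=cloud(c)
for x in range(380,600,20):
  s=q[(abs(q[...,0]-x)<10)&(q[...,1]>365)&(q[...,1]<420)]
  print(x,[(z,len(t),np.percentile(t[:,1],[0,10,50]).round(0)) for z in (60,120,180,210,240,270) for t in [s[abs(s[:,2]-z)<15]] if len(t)>3])
s=q[(q[...,2]>270)&(q[...,2]<300)&(q[...,1]>300)&(q[...,1]<600)]
print(s.min(0),s.max(0))
E
```

```text
380 [(60, 34, array([393., 393., 394.])), (120, 40, array([393., 393., 394.])), (180, 47, array([393., 393., 394.])), (210, 52, array([392., 393., 394.])), (240, 57, array([393., 394., 394.])), (270, 187, array([391., 393., 402.]))]
400 [(60, 30, array([393., 393., 394.])), (120, 37, array([393., 393., 394.])), (180, 47, array([392., 393., 394.])), (210, 50, array([392., 393., 394.])), (240, 60, array([392., 393., 394.])), (270, 180, array([391., 393., 402.]))]
420 [(60, 31, array([392., 393., 393.])), (120, 44, array([392., 393., 393.])), (180, 47, array([392., 393., 393.])), (210, 49, array([392., 393., 393.])), (240, 60, array([392., 392., 393.])), (270, 187, array([390., 393., 402.]))]
440 [(60, 31, array([391., 392., 393.])), (120, 34, array([392., 392., 393.])), (180, 49, array([391., 392., 393.])), (210, 52, array([392., 392., 393.])), (240, 54, array([392., 392., 393.])), (270, 184, array([390., 392., 402.]))]
460 [(60, 32, array([392., 392., 393.])), (120, 37, array([392., 392., 392.])), (180, 46, array([391., 391., 392.])), (210, 53, array([391., 392., 392.])), (240, 56, ar
[... 843 characters left out ...]
(180, 45, array([389., 390., 391.])), (210, 48, array([389., 390., 391.])), (240, 55, array([390., 390., 391.])), (270, 186, array([386., 390., 400.]))]
560 [(60, 26, array([386., 387., 390.])), (120, 37, array([387., 387., 390.])), (180, 48, array([387., 388., 390.])), (210, 52, array([387., 388., 390.])), (240, 58, array([387., 388., 390.])), (270, 179, array([386., 389., 400.]))]
580 [(60, 17, array([386., 387., 388.])), (120, 21, array([387., 387., 388.])), (180, 21, array([387., 387., 388.])), (210, 27, array([387., 387., 388.])), (240, 30, array([387., 387., 388.])), (270, 102, array([386., 388., 400.]))]
[346.43171259 385.65400249 270.04868873] [583.56966578 599.68342168 282.99739566]
```

{"api": "step_arm", "payload": {
  "increments": [
    [[0, 0, 0, 0.77, -0.57, 0, -1], [0, 0, 0, 0.77, -0.57, 0, -1], [0, 0, 0, 0.77, -0.57, 0, -1], [0, 0, 0, 0.77, -0.57, 0, -1], [0, 0, 0, 0.77, -0.57, 0, -1]]
  ]
}}

```text
clock: 0.6
eef_pos: [292.9, -356.9, 404.4]
eef_rot: [-3.141, 0.0, 0.345]
wrist_force: [2.0, -0.2, 0.2]
finger_gap: 94.4
finger_force: 0.0
```

{"api": "step_arm", "payload": {
  "increments": [
    [[0, 0, 0, 0.77, -0.57, 0, -1], [0, 0, 0, 0.77, -0.57, 0, -1], [0, 0, 0, 0.77, -0.57, 0, -1], [0, 0, 0, 0.77, -0.57, 0, -1], [0, 0, 0, 0.77, -0.57, 0, -1]]
  ]
}}

```text
clock: 1.1
eef_pos: [399.3, -197.5, 404.6]
eef_rot: [-3.141, 0.0, 0.345]
wrist_force: [0.2, -0.2, 0.9]
finger_gap: 93.8
finger_force: 0.0
```

{"api": "step_arm", "payload": {
  "increments": [
    [[0, 0, -0.1873, 0, 0, 0, -1], [0, 0, -0.1873, 0, 0, 0, -1], [0, 0, -0.1873, 0, 0, 0, -1], [0, 0, -0.1873, 0, 0, 0, -1], [0, 0, -0.1873, 0, 0, 0, -1]]
  ]
}}

```text
clock: 1.6
eef_pos: [398.7, -198.9, 404.4]
eef_rot: [-3.141, -0.0, 1.086]
wrist_force: [-0.9, 0.4, -0.2]
finger_gap: 93.7
finger_force: 0.0
```

{"api": "step_arm", "payload": {
  "increments": [
    [[0, 0, -0.1873, 0, 0, 0, -1], [0, 0, -0.1873, 0, 0, 0, -1], [0, 0, -0.1873, 0, 0, 0, -1], [0, 0, -0.1873, 0, 0, 0, -1], [0, 0, -0.1873, 0, 0, 0, -1]]
  ]
}}

```text
clock: 2.1
eef_pos: [398.7, -198.9, 404.4]
eef_rot: [-3.141, -0.0, 1.822]
wrist_force: [0.1, 1.0, 0.3]
finger_gap: 93.9
finger_force: 0.0
```

{"api": "step_arm", "payload": {
  "increments": [
    [[0, 0, -0.1873, 0, 0, 0, -1], [0, 0, -0.1873, 0, 0, 0, -1], [0, 0, -0.1873, 0, 0, 0, -1], [0, 0, -0.1873, 0, 0, 0, -1], [0, 0, -0.1873, 0, 0, 0, -1]]
  ]
}}

```text
clock: 2.6
eef_pos: [398.7, -198.9, 404.4]
eef_rot: [-3.142, -0.001, 2.557]
wrist_force: [1.0, 0.4, 0.8]
finger_gap: 93.7
finger_force: 0.0
```

{"api": "step_arm", "payload": {
  "increments": [
    [[0, 0, -0.1873, 0, 0, 0, -1], [0, 0, -0.1873, 0, 0, 0, -1], [0, 0, -0.1873, 0, 0, 0, -1], [0, 0, -0.1873, 0, 0, 0, -1], [0, 0, 0, 0, 0, 0, -1]]
  ]
}}

```text
clock: 3.1
eef_pos: [398.7, -198.9, 404.4]
eef_rot: [3.141, -0.0, -3.141]
wrist_force: [0.1, 0.8, 0.5]
finger_gap: 93.6
finger_force: 0.0
```

{"api": "step_arm", "payload": {
  "increments": [
    [[0, 0, 0, -0.08, 0.95, 0, -1], [0, 0, 0, -0.08, 0.95, 0, -1], [0, 0, 0, -0.08, 0.95, 0, -1], [0, 0, 0, -0.08, 0.95, 0, -1], [0, 0, 0, -0.08, 0.95, 0, -1]]
  ]
}}

```text
clock: 3.6
eef_pos: [414.8, -7.5, 404.7]
eef_rot: [3.142, 0.0, 3.134]
wrist_force: [0.8, -0.5, 0.4]
finger_gap: 93.7
finger_force: 0.0
```

{"api": "step_arm", "payload": {
  "increments": [
    [[0, 0, 0, -0.08, 0.95, 0, -1], [0, 0, 0, -0.08, 0.95, 0, -1], [0, 0, 0, -0.08, 0.95, 0, -1], [0, 0, 0, -0.08, 0.95, 0, -1], [0, 0, 0, -0.08, 0.95, 0, -1]]
  ]
}}

```text
clock: 4.1
eef_pos: [431.2, 182.6, 404.6]
eef_rot: [-3.142, -0.0, 3.135]
wrist_force: [-0.0, -1.2, -0.2]
finger_gap: 93.8
finger_force: 0.0
```

{"api": "step_arm", "payload": {
  "increments": [
    [[0, 0, 0, -0.08, 0.94, 0, -1], [0, 0, 0, -0.09, 0.94, 0, -1], [0, 0, 0, -0.08, 0.92, 0, -1], [0, 0, 0, 0, 0, 0, -1], [0, 0, 0, 0, 0, 0, -1]]
  ]
}}

```text
clock: 4.6
eef_pos: [441.5, 293.3, 404.1]
eef_rot: [-3.141, -0.001, 3.138]
wrist_force: [0.4, -0.6, 0.0]
finger_gap: 93.7
finger_force: 0.0
```

```bash
python3 - <<'E'
from h import *
c=snap('wrist','w1.png');print(manip.read_state()['eef_pos'],c['cam_to_world'].round(2))
q=cloud(c);np.save('/tmp/q',q)
m=(abs(q[...,2]-160)<6)&(abs(q[...,0]-445)<90)&(abs(q[...,1]-295)<45)
p=q[m];print(len(p),p.min(0),p.max(0),cv2.minAreaRect(p[:,:2].astype(np.float32)))
E
```

```text
[441.53291903 292.65421218 404.33234403] [[ 1.0000e-02  9.7000e-01  2.3000e-01  3.7511e+02]
 [ 1.0000e+00 -0.0000e+00 -0.0000e+00  2.9355e+02]
 [-0.0000e+00  2.3000e-01 -9.7000e-01  3.8417e+02]
 [ 0.0000e+00  0.0000e+00  0.0000e+00  1.0000e+00]]
7035 [399.72539729 274.96830858 154.10085458] [495.1009175  319.23810368 163.48162687] ((447.3980407714844, 297.0369873046875), (44.03911590576172, 95.27388763427734), 89.60212707519531)
```

View pics/w1.png

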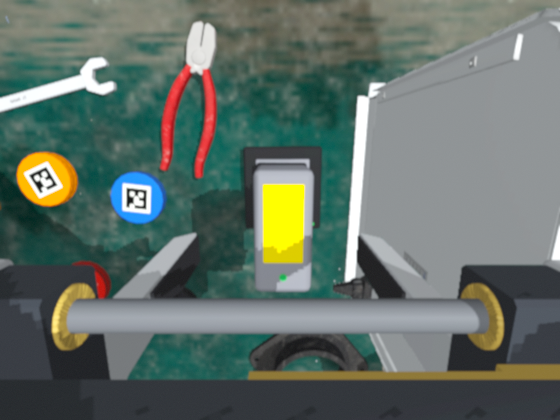

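{"api": "step_arm", "payload": {
  "increments": [
    [[0, 0, 0, 0.03, 0.04, 0.5, -1], [0, 0, 0, 0, 0, 0.5, -1], [0, 0, 0, 0, 0, 0.5, -1], [0, 0, 0, 0, 0, 0.4, -1], [0, 0, 0, 0, 0, 0.2, -1]]
  ]
}}

```text
clock: 5.15
eef_pos: [440.4, 293.4, 319.6]
eef_rot: [-3.141, -0.001, 3.137]
wrist_force: [-0.0, -0.2, -0.7]
finger_gap: 94.1
finger_force: 0.0
```

{"api": "step_arm", "payload": {
  "increments": [
    [[0, 0, 0, 0, 0, 0, -1], [0, 0, 0, 0, 0, 0, -0.2], [0, 0, 0, 0, 0, 0, 0], [0, 0, 0, 0, 0, 0, 0.1], [0, 0, 0, 0, 0, 0, 0.2]]
  ],
  "newtons": 20
}}

```text
clock: 5.65
eef_pos: [440.4, 294.6, 321.1]
eef_rot: [3.141, 0.001, 3.14]
wrist_force: [0.6, 0.2, -0.6]
finger_gap: 65.3
finger_force: 0.0
```

{"api": "step_arm", "payload": {
  "increments": [
    [[0, 0, 0, 0, 0, 0, 0.5], [0, 0, 0, 0, 0, 0, 1], [0, 0, 0, 0, 0, 0, 1], [0, 0, 0, 0, 0, 0, 1], [0, 0, 0, 0, 0, 0, 1]]
  ],
  "newtons": 30
}}

```text
clock: 6.15
eef_pos: [440.4, 294.7, 320.6]
eef_rot: [3.141, -0.0, 3.14]
wrist_force: [-1.5, 1.4, 0.3]
finger_gap: 44.1
finger_force: 29.9
```

{"api": "step_arm", "payload": {
  "increments": [
    [[0, 0, 0, 0, 0, -0.3, 1], [0, 0, 0, 0, 0, -0.5, 1], [0, 0, 0, 0, 0, -0.6, 1], [0, 0, 0, 0, 0, -0.6, 1], [0, 0, 0, 0, 0, 0, 1]]
  ]
}}

```text
clock: 6.65
eef_pos: [440.5, 294.6, 404.0]
eef_rot: [3.139, 0.004, 3.14]
wrist_force: [-0.7, 0.5, -3.9]
finger_gap: 44.0
finger_force: 29.9
```

{"api": "step_arm", "payload": {
  "increments": [
    [[0, 0, 0, 0, -0.4, 0, 1], [0, 0, 0, 0, -0.9, 0, 1], [0, 0, 0, 0, -0.9, 0, 1], [0, 0, 0, 0, -0.9, 0, 1], [0, 0, 0, 0, -0.44, 0, 1]]
  ]
}}

```text
clock: 7.15
eef_pos: [439.6, 150.2, 399.2]
eef_rot: [-3.14, -0.002, 3.138]
wrist_force: [0.5, 1.1, -3.3]
finger_gap: 44.0
finger_force: 30.0
```

```bash
cat >> h.py <<'E'
def discs(c):
    q=cloud(c);z=q[...,2]
    m=((z>11.5)&(z<21)&(q[...,0]>250)&(abs(q[...,1])<450)).astype(np.uint8)
    n,l,s,_=cv2.connectedComponentsWithStats(m)
    for i in range(1,n):
        p=q[l==i][:,:2].astype(np.float32)
        (x,y),r=cv2.minEnclosingCircle(p)
        if s[i,4]>60 and r>20 and r<70:
            b=cv2.medianBlur(c['frame'],3)[l==i];print((round(x),round(y)),'r',round(r,1),'n',s[i,4],np.percentile(b,35,axis=0).round(),'mean',p.mean(0).round())
E
python3 - <<'E'
from h import *
print(manip.read_state()['eef_pos'])
discs(snap('top','top1.png'));print();discs(snap('wrist','w2.png'))
E
```

```text
[439.59526865 150.16505806 399.19144191]
(991, 43) r 60.8 n 128 [100. 125. 112.] mean [988.  37.]
(995, 65) r 37.8 n 67 [ 96. 122. 110.] mean [996.  66.]
(949, -217) r 37.8 n 75 [ 99. 100. 150.] mean [ 949. -216.]
(961, 40) r 60.9 n 112 [102. 116. 113.] mean [961.  39.]
(936, 27) r 41.8 n 66 [100. 124. 109.] mean [937.  24.]
(899, -105) r 29.7 n 86 [112. 114. 165.] mean [ 892. -105.]
(894, -196) r 31.5 n 95 [110. 111. 160.] mean [ 897. -204.]
(923, 49) r 51.9 n 72 [ 97. 117. 110.] mean [923.  57.]
(911, 38) r 60.4 n 110 [ 97. 124. 105.] mean [912.  39.]
(599, 156) r 31.0 n 379 [45. 54. 52.] mean [599. 156.]
(585, -81) r 31.0 n 375 [146. 139.  27.] mean [585. -80.]
(565, 42) r 31.1 n 384 [137.  47.  41.] mean [565.  42.]
(456, -81) r 31.0 n 391 [178. 132.  50.] mean [456. -81.]
(428, 19) r 31.0 n 399 [191. 132.  50.] mean [427.  19.]
(377, 212) r 26.4 n 77 [144.  61.  54.] mean [377. 212.]
(341, -171) r 34.5 n 98 [ 78.  90. 110.] mean [ 348. -167.]

(426, 19) r 31.1 n 2223 [255. 181.   0.] mean [426.  19.]
(454, -82) r 31.9 n 2142 [244. 177.   0.] mean [454. -80.]
```

{"api": "step_arm", "payload": {
  "increments": [
    [[0, 0, 0, 0, 0.1, 0, 1], [0, 0, 0, 0, 0, 0, 1], [0, 0, 0, 0, 0, 0, 1], [0, 0, 0, 0, 0, 0, 1], [0, 0, 0, 0, 0, 0, 1]]
  ]
}}

```text
clock: 7.75
eef_pos: [440.1, 157.3, 400.5]
eef_rot: [-3.142, -0.0, 3.14]
wrist_force: [-0.3, 0.9, -4.0]
finger_gap: 43.9
finger_force: 30.0
```

{"api": "step_arm", "payload": {
  "increments": [
    [[0, 0, 0, 0, 0, 0, 1], [0, 0, 0, 0, 0, 0, 1], [0, 0, 0, 0, 0, 0, 1], [0, 0, 0, 0, 0, 0, 1], [0, 0, 0, 0, 0, 0, 1]]
  ]
}}

```text
clock: 8.25
eef_pos: [440.1, 157.0, 400.6]
eef_rot: [-3.142, -0.0, 3.14]
wrist_force: [1.0, -0.4, -4.5]
finger_gap: 43.8
finger_force: 30.0
```

```bash
python3 - <<'E'
from h import *
c=snap('top');s=snap('scene')
a=c['frame'][160:280,190:310,::-1]
def proj(c,p):
    k=c['mtx']@(np.linalg.inv(c['cam_to_world'])@np.r_[p,1])[:3];return k[:2]/k[2]
u,v=proj(s,[598,154,15]).astype(int);print(u,v)
b=s['frame'][max(v-60,0):v+60,u-60:u+60,::-1]
f=lambda i:cv2.resize(i,(400,400),interpolation=cv2.INTER_CUBIC)
cv2.imwrite('pics/scan1.png',np.hstack([f(a),f(b)]))
E
```

```text
240 245
```

View pics/scan1.png

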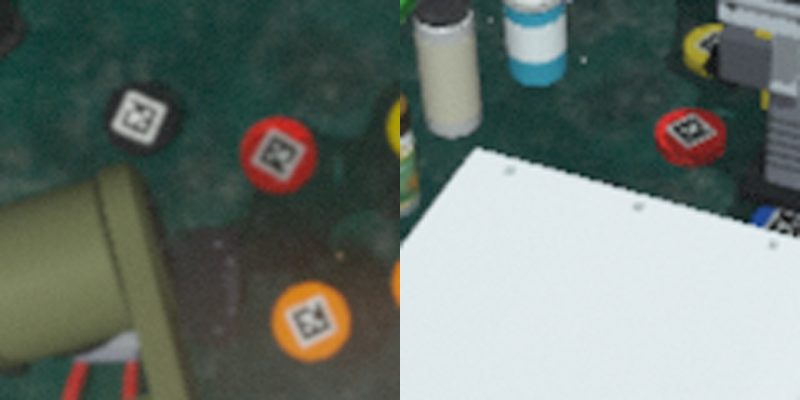

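The left half shows black and red undisturbed. No beam spot is drawn, so I'll rely on geometry.

{"api": "step_arm", "payload": {
  "increments": [
    [[0, 0, 0, 0, 0, 0, 1], [0, 0, 0, 0, 0, 0, 1], [0, 0, 0, 0, 0, 0, 1], [0, 0, 0, 0, 0, 0, 1], [0, 0, 0, 0, 0, 0, 1]]
  ]
}}

```text
clock: 8.85
eef_pos: [440.1, 157.0, 400.6]
eef_rot: [-3.142, 0.0, 3.14]
wrist_force: [-0.7, 0.1, -3.7]
finger_gap: 44.0
finger_force: 30.0
```

{"api": "step_arm", "payload": {
  "increments": [
    [[0, 0, 0, 0.1, -0.4, 0, 1], [0, 0, 0, 0.24, -0.7, 0, 1], [0, 0, 0, 0.24, -0.7, 0, 1], [0, 0, 0, 0.2, -0.7, 0, 1], [0, 0, 0, 0.1, -0.4, 0, 1]]
  ]
}}

```text
clock: 9.35
eef_pos: [404.1, 39.7, 400.7]
eef_rot: [-3.141, 0.0, 3.139]
wrist_force: [1.6, 0.1, -3.8]
finger_gap: 43.7
finger_force: 30.0
```

{"api": "step_arm", "payload": {
  "increments": [
    [[0, 0, 0, 0, 0, 0, 1], [0, 0, 0, 0, 0, 0, 1], [0, 0, 0, 0, 0, 0, 1], [0, 0, 0, 0, 0, 0, 1], [0, 0, 0, 0, 0, 0, 1]]
  ]
}}

```text
clock: 9.85
eef_pos: [404.8, 41.5, 400.6]
eef_rot: [3.142, -0.0, 3.141]
wrist_force: [-0.2, 0.9, -4.2]
finger_gap: 44.0
finger_force: 30.0
```

```bash
python3 - <<'E'
from h import *
print(manip.read_state()['eef_pos'])
discs(snap('top'))
E
```

```text
[404.84123603  41.52719192 400.57305459]
(997, 55) r 48.1 n 84 [ 96. 123. 111.] mean [996.  57.]
(987, 45) r 58.9 n 116 [101. 125. 111.] mean [986.  41.]
(933, -212) r 57.4 n 154 [104. 105. 156.] mean [ 923. -214.]
(962, 39) r 61.1 n 118 [102. 116. 112.] mean [962.  39.]
(930, 43) r 58.6 n 137 [ 99. 122. 109.] mean [930.  41.]
(903, -102) r 29.1 n 100 [112. 113. 166.] mean [899. -99.]
(912, 38) r 60.5 n 109 [ 97. 124. 107.] mean [912.  36.]
(599, 156) r 31.1 n 382 [45. 53. 52.] mean [599. 156.]
(585, -81) r 31.2 n 380 [199. 191.  18.] mean [585. -80.]
(565, 42) r 31.1 n 386 [182.  54.  47.] mean [565.  42.]
(457, -82) r 30.8 n 211 [141.  98.  46.] mean [463. -90.]
(430, 290) r 45.3 n 214 [122. 125. 124.] mean [428. 288.]
(325, -170) r 48.0 n 155 [ 72.  90. 111.] mean [ 325. -168.]
```

{"api": "step_arm", "payload": {
  "increments": [
    [[0, 0, 0, 0, 0, 0, 1], [0, 0, 0, 0, 0, 0, 1], [0, 0, 0, 0, 0, 0, 1], [0, 0, 0, 0, 0, 0, 1], [0, 0, 0, 0, 0, 0, 1]]
  ]
}}

```text
clock: 10.4
eef_pos: [404.7, 41.0, 400.7]
eef_rot: [3.142, 0.0, 3.14]
wrist_force: [-0.1, 0.4, -4.2]
finger_gap: 44.2
finger_force: 30.0
```

{"api": "step_arm", "payload": {
  "increments": [
    [[0, 0, 0, 0, 0, 0, 1], [0, 0, 0, 0, 0, 0, 1], [0, 0, 0, 0, 0, 0, 1], [0, 0, 0, 0, 0, 0, 1], [0, 0, 0, 0, 0, 0, 1]]
  ]
}}

```text
clock: 10.9
eef_pos: [404.7, 41.1, 400.6]
eef_rot: [-3.142, -0.0, 3.14]
wrist_force: [-0.3, -0.7, -3.9]
finger_gap: 44.1
finger_force: 30.0
```

{"api": "step_arm", "payload": {
  "increments": [
    [[0, 0, 0, -0.08, -0.45, 0, 1], [0, 0, 0, -0.12, -0.72, 0, 1], [0, 0, 0, -0.12, -0.72, 0, 1], [0, 0, 0, -0.12, -0.72, 0, 1], [0, 0, 0, -0.08, -0.45, 0, 1]]
  ]
}}

```text
clock: 11.4
eef_pos: [425.4, -83.0, 400.7]
eef_rot: [-3.141, 0.0, 3.139]
wrist_force: [0.2, 0.8, -4.3]
finger_gap: 43.6
finger_force: 30.0
```

{"api": "step_arm", "payload": {
  "increments": [
    [[0, 0, 0, 0, 0, 0, 1], [0, 0, 0, 0, 0, 0, 1], [0, 0, 0, 0, 0, 0, 1], [0, 0, 0, 0, 0, 0, 1], [0, 0, 0, 0, 0, 0, 1]]
  ]
}}

```text
clock: 11.9
eef_pos: [425.3, -80.9, 400.7]
eef_rot: [3.142, 0.0, 3.141]
wrist_force: [0.2, -0.6, -3.9]
finger_gap: 43.3
finger_force: 30.0
```

{"api": "step_arm", "payload": {
  "increments": [
    [[0, 0, 0, 0, 0, 0, 1], [0, 0, 0, 0, 0, 0, 1], [0, 0, 0, 0, 0, 0, 1], [0, 0, 0, 0, 0, 0, 1], [0, 0, 0, 0, 0, 0, 1]]
  ]
}}

```text
clock: 12.4
eef_pos: [425.3, -81.4, 400.6]
eef_rot: [3.142, -0.0, 3.14]
wrist_force: [-0.1, 0.6, -4.1]
finger_gap: 43.9
finger_force: 30.0
```

{"api": "step_arm", "payload": {
  "increments": [
    [[0, 0, 0, 0, 0, 0, 1], [0, 0, 0, 0, 0, 0, 1], [0, 0, 0, 0, 0, 0, 1], [0, 0, 0, 0, 0, 0, 1], [0, 0, 0, 0, 0, 0, 1]]
  ]
}}

```text
clock: 12.9
eef_pos: [425.3, -81.4, 400.6]
eef_rot: [3.142, -0.0, 3.14]
wrist_force: [0.3, 0.8, -4.4]
finger_gap: 43.9
finger_force: 30.0
```

```bash
python3 - <<'E'
from h import *
print(manip.read_state()['eef_pos'])
discs(snap('top','top2.png'))
E
```

```text
[425.31026016 -81.39190098 400.63912498]
(990, 42) r 61.7 n 199 [ 98. 124. 111.] mean [990.  45.]
(955, -216) r 27.9 n 67 [ 97.  98. 149.] mean [ 953. -217.]
(961, 40) r 60.8 n 119 [101. 117. 111.] mean [962.  37.]
(945, 63) r 37.5 n 61 [ 99. 130. 110.] mean [947.  62.]
(921, 59) r 41.7 n 61 [ 96. 117. 109.] mean [923.  62.]
(912, 38) r 60.4 n 110 [ 97. 124. 106.] mean [912.  40.]
(599, 156) r 30.8 n 387 [44. 54. 52.] mean [599. 156.]
(585, -81) r 30.9 n 379 [199. 192.  23.] mean [585. -80.]
(565, 42) r 31.2 n 386 [181.  56.  49.] mean [565.  42.]
(450, 125) r 31.0 n 399 [ 62. 111. 179.] mean [449. 125.]
(428, 19) r 31.1 n 400 [189. 133.  58.] mean [427.  18.]
(351, -170) r 23.6 n 74 [ 74.  87. 100.] mean [ 352. -169.]
```

{"api": "step_arm", "payload": {
  "increments": [
    [[0, 0, 0, 0.5, 0, 0, 1], [0, 0, 0, 0.6, 0, 0, 1], [0, 0, 0, 0.4, 0, 0, 1], [0, 0, 0, 0.08, 0.5, 0, 1], [0, 0, 0, 0.08, 0.9, 0, 1]]
  ]
}}

```text
clock: 13.45
eef_pos: [358.6, -25.6, 400.9]
eef_rot: [-3.141, 0.001, 3.137]
wrist_force: [-0.1, 0.5, -3.2]
finger_gap: 44.1
finger_force: 30.0
```

{"api": "step_arm", "payload": {
  "increments": [
    [[0, 0, 0, 0.08, 0.9, 0, 1], [0, 0, 0, 0.08, 0.9, 0, 1], [0, 0, 0, 0.08, 0.9, 0, 1], [0, 0, 0, 0.08, 0.9, 0, 1], [0, 0, 0, 0.08, 0.9, 0, 1]]
  ]
}}

```text
clock: 13.95
eef_pos: [342.8, 156.2, 400.9]
eef_rot: [3.141, 0.001, 3.14]
wrist_force: [0.5, -0.0, -3.1]
finger_gap: 43.9
finger_force: 30.0
```

{"api": "step_arm", "payload": {
  "increments": [
    [[0, 0, 0, 0.08, 0.9, 0, 1], [0, 0, 0, 0.08, 0.7, 0, 1], [0, 0, 0, 0, 0.47, 0, 1], [0, 0, 0, 0, 0, 0, 1], [0, 0, 0, 0, 0, 0, 1]]
  ]
}}

```text
clock: 14.45
eef_pos: [337.0, 237.6, 400.5]
eef_rot: [-3.141, -0.0, 3.141]
wrist_force: [-0.2, -0.2, -2.9]
finger_gap: 43.8
finger_force: 30.0
```

{"api": "step_arm", "payload": {
  "increments": [
    [[0, 0, 0.16, 0, 0, 0, 1], [0, 0, 0.18, 0, 0, 0, 1], [0, 0, 0.18, 0, 0, 0, 1], [0, 0, 0.18, 0, 0, 0, 1], [0, 0, 0.16, 0, 0, 0, 1]]
  ]
}}

```text
clock: 14.95
eef_pos: [337.2, 236.7, 400.8]
eef_rot: [3.141, 0.0, 2.457]
wrist_force: [0.1, -0.4, -4.5]
finger_gap: 43.4
finger_force: 30.0
```

{"api": "step_arm", "payload": {
  "increments": [
    [[0, 0, 0.14, 0, 0, 0, 1], [0, 0, 0, 0, 0, 0, 1], [0, 0, 0, 0, 0, 0, 1], [0, 0, 0, 0, 0, 0, 1], [0, 0, 0, 0, 0, 0, 1]]
  ]
}}

```text
clock: 15.45
eef_pos: [337.1, 237.4, 400.7]
eef_rot: [3.142, 0.0, 2.356]
wrist_force: [-0.4, -1.5, -2.8]
finger_gap: 43.9
finger_force: 30.0
```

```bash
python3 - <<'E'
from h import *
s=manip.read_state();print(s['eef_pos'],s['eef_rot'])
y=s['eef_rot'][2]-np.pi; print('spot',s['eef_pos'][:2]+(56.5+(s['eef_pos'][2]-310.6+103.5-15)*.5774)*np.array([np.cos(y),np.sin(y)]))
discs(snap('top'));discs(snap('wrist'))
E
```

```text
[337.12094319 237.4321996  400.67143449] [3.14154917e+00 2.16496013e-05 2.35573188e+00]
spot [449.92801665 124.5207063 ]
(988, 43) r 60.3 n 192 [ 98. 124. 111.] mean [990.  47.]
(962, 19) r 41.0 n 85 [102. 117. 111.] mean [963.  17.]
(911, -102) r 36.3 n 98 [112. 114. 165.] mean [902. -96.]
(945, 57) r 43.3 n 61 [101. 130. 109.] mean [948.  62.]
(923, 52) r 49.0 n 77 [ 98. 117. 111.] mean [923.  58.]
(911, 38) r 60.5 n 110 [ 97. 124. 106.] mean [912.  40.]
(599, 156) r 30.9 n 374 [45. 52. 51.] mean [599. 157.]
(585, -80) r 30.9 n 376 [200. 192.  23.] mean [585. -81.]
(565, 42) r 30.9 n 385 [181.  54.  48.] mean [565.  42.]
(456, -81) r 30.8 n 390 [153. 102.  55.] mean [455. -81.]
(450, 125) r 30.8 n 403 [ 51.  84. 138.] mean [450. 125.]
(428, 18) r 31.0 n 393 [140.  95.  52.] mean [428.  18.]
(397, 203) r 27.3 n 68 [119.  50.  50.] mean [397. 205.]
(325, -170) r 48.1 n 170 [ 78.  93. 114.] mean [ 326. -169.]
(283, 206) r 25.6 n 768 [170. 170. 167.] mean [282. 210.]
(649, 359) r 21.9 n 170 [22. 23. 24.] mean [645. 359.]
(431, 23) r 28.8 n 608 [157.  92.   0.] mean [439.  28.]
```

{"api": "step_arm", "payload": {
  "increments": [
    [[0, 0, 0, 0, 0, 0, 1], [0, 0, 0, 0, 0, 0, 1], [0, 0, 0, 0, 0, 0, 1], [0, 0, 0, 0, 0, 0, 1], [0, 0, 0, 0, 0, 0, 1]]
  ]
}}

```text
clock: 16.05
eef_pos: [337.1, 237.6, 400.6]
eef_rot: [-3.142, 0.0, 2.354]
wrist_force: [0.5, 0.3, -3.7]
finger_gap: 43.8
finger_force: 30.0
```

{"api": "step_arm", "payload": {
  "increments": [
    [[0, 0, 0, 0, 0, 0, 1], [0, 0, 0, 0, 0, 0, 1], [0, 0, 0, 0, 0, 0, 1], [0, 0, 0, 0, 0, 0, 1], [0, 0, 0, 0, 0, 0, 1]]
  ]
}}

```text
clock: 16.55
eef_pos: [337.1, 237.6, 400.7]
eef_rot: [3.142, -0.0, 2.354]
wrist_force: [0.7, 0.7, -3.8]
finger_gap: 43.7
finger_force: 30.0
```

```bash
python3 - <<'E'
from h import *
for n in ('top','wrist'):
    c=snap(n,f'dock_{n}.png');q=cloud(c)
    m=(abs(q[...,2]-10.5)<4)&(abs(q[...,0]-441)<75)&(abs(q[...,1]-295)<75)
    k,l,s,_=cv2.connectedComponentsWithStats(m.astype(np.uint8))
    i=1+np.argmax(s[1:,4]) if k>1 else 0
    p=q[l==i];print(n,len(p),p.min(0),p.max(0),np.median(p[:,2]),cv2.minAreaRect(p[:,:2].astype(np.float32)))
# the earlier one, lifted at top1
a=cv2.imread('pics/top1.png')[190:310,130:250];b=cv2.imread('pics/dock_top.png')[190:310,130:250]
f=lambda i:cv2.resize(i,(400,400),interpolation=cv2.INTER_CUBIC)
cv2.imwrite('pics/dock2.png',np.hstack([f(a),f(b)]))
E
```

```text
top 1184 [390.44581056 253.07797129   6.53022332] [489.84432749 343.91518053  14.43696396] 10.452617129517535 ((440.1030578613281, 298.5898742675781), (91.10628509521484, 99.0103759765625), 89.66336059570312)
wrist 5988 [389.04690961 252.54446711   6.54389313] [489.07917848 344.20812229  13.21811642] 10.394814676815969 ((438.998779296875, 298.45928955078125), (91.63819885253906, 99.96805572509766), 89.87090301513672)
```

View pics/dock2.png

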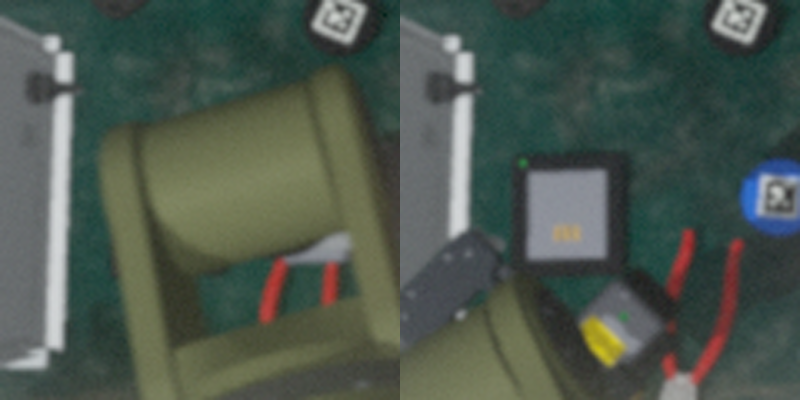

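{"api": "step_arm", "payload": {
  "increments": [
    [[0, 0, -0.16, 0, 0, 0, 1], [0, 0, -0.17, 0, 0, 0, 1], [0, 0, -0.18, 0, 0, 0, 1], [0, 0, -0.17, 0, 0, 0, 1], [0, 0, -0.17, 0, 0, 0, 1]]
  ]
}}

```text
clock: 17.15
eef_pos: [337.1, 237.6, 400.6]
eef_rot: [-3.142, -0.0, 3.028]
wrist_force: [-0.5, -0.3, -4.3]
finger_gap: 43.8
finger_force: 30.0
```

{"api": "step_arm", "payload": {
  "increments": [
    [[0, 0, -0.152, 0, 0, 0, 1], [0, 0, 0, -0.5, 0.3, 0, 1], [0, 0, 0, -0.7, 0.4, 0, 1], [0, 0, 0, -0.7, 0.4, 0, 1], [0, 0, 0, -0.5, 0.3, 0, 1]]
  ]
}}

```text
clock: 17.65
eef_pos: [434.5, 294.3, 400.3]
eef_rot: [-3.142, -0.0, 3.141]
wrist_force: [-0.0, 1.0, -4.3]
finger_gap: 43.8
finger_force: 30.0
```

{"api": "step_arm", "payload": {
  "increments": [
    [[0, 0, 0, -0.15, 0.08, 0, 1], [0, 0, 0, 0, 0, 0, 1], [0, 0, 0, 0, 0, 0, 1], [0, 0, 0, 0, 0, 0, 1], [0, 0, 0, 0, 0, 0, 1]]
  ]
}}

```text
clock: 18.15
eef_pos: [438.6, 296.5, 401.0]
eef_rot: [3.141, 0.0, 3.141]
wrist_force: [0.9, 0.1, -3.4]
finger_gap: 43.6
finger_force: 30.0
```

{"api": "step_arm", "payload": {
  "increments": [
    [[0, 0, 0, -0.03, 0.01, 0.4, 1], [0, 0, 0, 0, 0, 0.5, 1], [0, 0, 0, 0, 0, 0.5, 1], [0, 0, 0, 0, 0, 0.35, 1], [0, 0, 0, 0, 0, 0.12, 1]]
  ]
}}

```text
clock: 18.65
eef_pos: [440.0, 297.0, 324.8]
eef_rot: [-3.141, -0.001, 3.141]
wrist_force: [-0.5, -0.1, -4.3]
finger_gap: 44.2
finger_force: 30.0
```

{"api": "step_arm", "payload": {
  "increments": [
    [[0, 0, 0, 0, 0, 0.04, 1], [0, 0, 0, 0, 0, 0.04, 1], [0, 0, 0, 0, 0, 0.03, 1], [0, 0, 0, 0, 0, 0, 1], [0, 0, 0, 0, 0, 0, 1]]
  ]
}}

```text
clock: 19.15
eef_pos: [440.3, 297.2, 321.8]
eef_rot: [3.141, 0.0, 3.141]
wrist_force: [0.0, -0.3, -2.9]
finger_gap: 43.8
finger_force: 30.0
```

{"api": "step_arm", "payload": {
  "increments": [
    [[0, 0, 0, 0, 0, 0.02, 1], [0, 0, 0, 0, 0, 0.01, 1], [0, 0, 0, 0, 0, 0, 1], [0, 0, 0, 0, 0, 0, 1], [0, 0, 0, 0, 0, 0, 1]]
  ]
}}

```text
clock: 19.65
eef_pos: [440.3, 297.2, 320.7]
eef_rot: [3.141, 0.001, 3.141]
wrist_force: [-1.7, -0.8, 4.7]
finger_gap: 43.7
finger_force: 30.0
```

{"api": "step_arm", "payload": {
  "increments": [
    [[0, 0, 0, 0, 0, 0, -0.05], [0, 0, 0, 0, 0, 0, -0.3], [0, 0, 0, 0, 0, 0, -0.7], [0, 0, 0, 0, 0, 0, -1], [0, 0, 0, 0, 0, 0, -1]]
  ]
}}

```text
clock: 20.15
eef_pos: [440.3, 297.2, 320.2]
eef_rot: [-3.142, -0.0, 3.141]
wrist_force: [-0.2, 0.3, -0.6]
finger_gap: 78.1
finger_force: 0.0
```

{"api": "step_arm", "payload": {
  "increments": [
    [[0, 0, 0, 0, 0, 0, -1], [0, 0, 0, 0, 0, -0.4, -1], [0, 0, 0, 0, 0, -0.6, -1], [0, 0, 0, 0, 0, -0.7, -1], [0, 0, 0, 0, 0, -0.7, -1]]
  ]
}}

```text
clock: 20.65
eef_pos: [440.2, 297.1, 417.3]
eef_rot: [-3.141, -0.0, 3.141]
wrist_force: [-0.1, -0.8, -0.6]
finger_gap: 93.8
finger_force: 0.0
```

{"api": "step_arm", "payload": {
  "increments": [
    [[0, 0, 0, 0, -0.6, 0, -1], [0, 0, 0, -0.3, -0.9, 0, -1], [0, 0, 0, -0.4, -0.9, 0, -1], [0, 0, 0, -0.4, -0.9, 0, -1], [0, 0, 0, 0, 0, 0, -1]]
  ]
}}

```text
clock: 21.15
eef_pos: [485.4, 162.0, 416.2]
eef_rot: [-3.141, 0.0, 3.138]
wrist_force: [0.5, 0.3, 0.6]
finger_gap: 93.9
finger_force: 0.0
```

```bash
python3 - <<'E'
from h import *
s=manip.read_state();print(s['eef_pos'],s['eef_rot'],s['joints'])
for n in ('wrist','top'):
    c=snap(n,n+'3.png');q=cloud(c)
    m=(abs(q[...,2]-160)<6)&(abs(q[...,0]-445)<90)&(abs(q[...,1]-295)<45)
    p=q[m]
    if len(p):print(len(p),p.min(0),p.max(0),cv2.minAreaRect(p[:,:2].astype(np.float32)))
    print(n);discs(c)
E
```

```text
[485.44148767 162.02692423 416.23394667] [-3.14108136e+00  2.35043113e-04  3.13769589e+00] [ 2.50645176e-01  2.05231680e-01  1.61199386e+00 -5.71278349e-04
  1.32426842e+00 -1.31611494e+00]
7484 [400.30206531 274.18645763 154.00993858] [496.3897682  318.58355044 163.6823054 ] ((448.41986083984375, 296.1394348144531), (44.22446060180664, 96.06967163085938), 89.45016479492188)
wrist
(362, 398) r 26.6 n 287 [142. 146. 148.] mean [362. 397.]
(426, 19) r 31.2 n 2215 [255. 181.   0.] mean [426.  19.]
(441, 269) r 32.8 n 115 [57. 59. 62.] mean [439. 268.]
(449, 125) r 31.2 n 2121 [ 43. 150. 252.] mean [448. 126.]
(455, -81) r 31.5 n 2142 [255. 180.   0.] mean [454. -80.]
(564, 43) r 30.7 n 600 [196.  28.  17.] mean [554.  49.]
(584, -80) r 31.2 n 1216 [201. 192.   0.] mean [578. -75.]
(598, 156) r 31.1 n 1664 [50. 53. 55.] mean [597. 156.]
(728, -1) r 26.5 n 190 [ 18. 140. 159.] mean [713.   5.]
(720, 328) r 26.5 n 165 [31. 32. 34.] mean [728. 332.]
(759, 89) r 21.4 n 128 [155. 153. 144.] mean [750.  91.]
45 [401.39299173 309.33552393 155.17400784] [445.34676073 317.81221956 162.75161734] (
[... 265 characters left out ...]
.  40.]
(905, -205) r 29.5 n 101 [110. 111. 162.] mean [ 900. -205.]
(923, 49) r 51.9 n 73 [ 96. 117. 110.] mean [923.  53.]
(912, 38) r 60.3 n 113 [ 97. 123. 107.] mean [912.  38.]
(895, -104) r 25.8 n 61 [112. 113. 166.] mean [889. -99.]
(600, 152) r 30.2 n 176 [44. 48. 47.] mean [603. 143.]
(585, -80) r 30.9 n 377 [144. 138.  25.] mean [585. -80.]
(565, 42) r 31.1 n 387 [139.  47.  41.] mean [565.  42.]
(437, 395) r 67.0 n 73 [105. 110. 111.] mean [441. 395.]
(456, -81) r 30.9 n 387 [197. 133.  48.] mean [455. -81.]
(447, 115) r 26.1 n 172 [ 74. 109. 169.] mean [449. 111.]
(427, 18) r 30.7 n 396 [191. 132.  53.] mean [427.  18.]
(325, -165) r 47.7 n 151 [ 78.  93. 114.] mean [ 325. -169.]
```

View pics/wrist3.png

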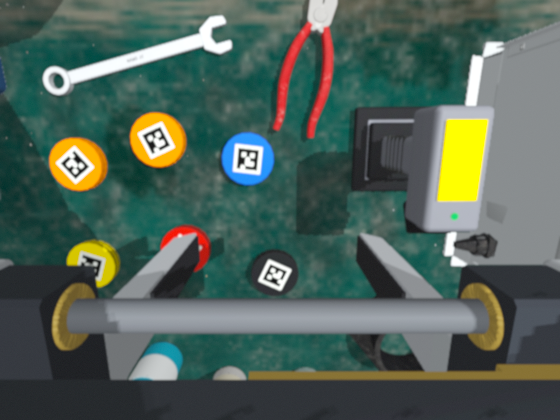

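{"api": "step_arm", "payload": {
  "increments": [
    [[0, 0, 0, -0.7, -0.05, 0.5, -1], [0, 0, 0, -0.9, -0.05, 0.6, -1], [0, 0, 0, -0.8, -0.05, 0.6, -1], [0, 0, 0, -0.42, 0, 0.6, -1], [0, 0, 0, 0, 0, 0.8, -1]]
  ]
}}

```text
clock: 21.75
eef_pos: [598.2, 160.3, 291.4]
eef_rot: [3.141, 0.002, -3.141]
wrist_force: [0.7, 0.2, -0.1]
finger_gap: 94.3
finger_force: 0.0
```

{"api": "step_arm", "payload": {
  "increments": [
    [[0, 0, 0, 0, 0, 0.8, -1], [0, 0, 0, 0, 0, 0.5, -1], [0, 0, 0, 0, 0, 0.2, -1], [0, 0, 0, 0, 0, 0, -1], [0, 0, 0, 0, 0, 0, -1]]
  ]
}}

```text
clock: 22.25
eef_pos: [597.2, 159.7, 233.5]
eef_rot: [3.141, 0.002, -3.141]
wrist_force: [0.6, -0.6, -0.5]
finger_gap: 93.9
finger_force: 0.0
```

{"api": "step_arm", "payload": {
  "increments": [
    [[0, 0, 0, -0.02, -0.09, 0.4, -1], [0, 0, 0, 0, 0, 0.25, -1], [0, 0, 0, 0, 0, 0.12, -1], [0, 0, 0, 0, 0, 0, -1], [0, 0, 0, 0, 0, 0, -0.3]]
  ]
}}

```text
clock: 22.75
eef_pos: [597.9, 155.5, 201.5]
eef_rot: [3.142, -0.0, 3.141]
wrist_force: [-0.3, 0.8, 0.0]
finger_gap: 89.1
finger_force: 0.0
```

{"api": "step_arm", "payload": {
  "increments": [
    [[0, 0, 0, 0, 0, 0, -0.2], [0, 0, 0, 0, 0, 0, 0], [0, 0, 0, 0, 0, 0, 0.5], [0, 0, 0, 0, 0, 0, 1], [0, 0, 0, 0, 0, 0, 1]]
  ],
  "newtons": 15
}}

```text
clock: 23.25
eef_pos: [597.9, 155.6, 201.7]
eef_rot: [3.141, 0.0, 3.141]
wrist_force: [-1.0, 0.3, 1.8]
finger_gap: 61.4
finger_force: 15.0
```

{"api": "step_arm", "payload": {
  "increments": [
    [[0, 0, 0, 0, 0, 0, 1], [0, 0, 0, 0, 0, -0.3, 1], [0, 0, 0, 0, 0, -0.6, 1], [0, 0, 0, 0, 0, -0.8, 1], [0, 0, 0, 0, 0, -0.8, 1]]
  ]
}}

```text
clock: 23.75
eef_pos: [597.7, 155.4, 303.0]
eef_rot: [-3.141, -0.0, 3.141]
wrist_force: [0.6, 0.7, -1.7]
finger_gap: 61.3
finger_force: 15.0
```

```bash
python3 - <<'E'
from h import *
s=manip.read_state();print(s['eef_pos'],s['eef_rot'],s['joints'])
c=snap('wrist','w4.png');q=cloud(c)
zt=s['eef_pos'][2]-199
m=(abs(q[...,2]-zt-13)<15)&(abs(q[...,1]-156)<30)
p=q[m];print(zt,len(p),p.min(0),p.max(0),np.median(p,0))
c=snap('top')
q=cloud(c);m=(abs(q[...,2]-8)<4)&(abs(q[...,0]-483)<80)&(abs(q[...,1]+242)<80)
k,l,s,_=cv2.connectedComponentsWithStats(m.astype(np.uint8));i=1+np.argmax(s[1:,4]);p=q[l==i][:,:2].astype(np.float32)
print(len(p),cv2.minEnclosingCircle(p),p.mean(0),p.min(0),p.max(0));discs(c)
E
```

```text
[597.67864113 155.42974032 303.02945352] [-3.14138937e+00 -4.86900938e-04  3.14133070e+00] [ 1.95131973e-01  5.43007415e-01  1.42270284e+00 -1.13599891e-04
  1.17639950e+00 -1.37535878e+00]
104.02945351997096 9013 [566.38303499 126.00214759 102.52907164] [624.53519245 185.99934523 131.89414591] [594.31133042 155.49994434 116.64490546]
949 ((484.7517395019531, -238.67135620117188), 51.30598449707031) [ 484.9034  -239.29675] [ 433.91293 -289.90762] [ 533.6347  -189.99832]
(997, 53) r 49.5 n 85 [ 97. 123. 110.] mean [996.  57.]
(985, 45) r 58.2 n 102 [101. 125. 111.] mean [985.  43.]
(962, 39) r 61.1 n 117 [102. 116. 114.] mean [961.  40.]
(936, 23) r 37.6 n 62 [ 99. 124. 109.] mean [937.  20.]
(921, 53) r 47.5 n 73 [ 97. 117. 109.] mean [924.  60.]
(899, -199) r 28.7 n 88 [109. 111. 162.] mean [ 897. -203.]
(912, 38) r 60.5 n 118 [ 97. 124. 106.] mean [911.  39.]
(585, -81) r 30.9 n 379 [146. 138.  26.] mean [585. -81.]
(565, 42) r 31.2 n 385 [180.  54.  47.] mean [565.  42.]
(456, -81) r 30.9 n 387 [176. 128.  45.] mean [456. -81.]
(428, 18) r 31.0 n 395 [190. 131.  43.] mean [427.  18.]
(325, -177) r 48.3 n 165 [ 74.  88. 110.] mean [ 326. -169.]
```

View pics/w4.png

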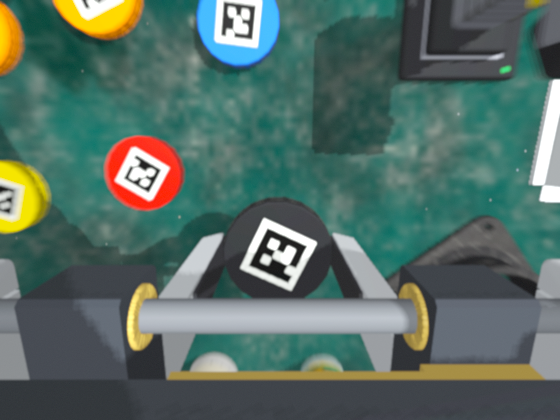

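{"api": "step_arm", "payload": {
  "increments": [
    [[0, 0, 0, 0.3, -0.6, 0, 1], [0, 0, 0, 0.32, -0.9, 0, 1], [0, 0, 0, 0.32, -0.9, 0, 1], [0, 0, 0, 0.32, -0.9, 0, 1], [0, 0, 0, 0.32, -0.9, 0, 1]]
  ]
}}

```text
clock: 24.35
eef_pos: [533.7, -13.7, 301.3]
eef_rot: [-3.142, -0.001, 3.142]
wrist_force: [0.5, -0.4, -2.3]
finger_gap: 61.6
finger_force: 15.0
```

{"api": "step_arm", "payload": {
  "increments": [
    [[0, 0, 0, 0.32, -0.9, 0, 1], [0, 0, 0, 0.32, -0.9, 0, 1], [0, 0, 0, 0.32, -0.9, 0, 1], [0, 0, 0, 0.3, -0.5, 0, 1], [0, 0, 0, 0, 0, 0, 1]]
  ]
}}

```text
clock: 24.85
eef_pos: [483.0, -142.4, 301.2]
eef_rot: [-3.142, -0.001, 3.138]
wrist_force: [0.7, -0.1, -0.5]
finger_gap: 61.8
finger_force: 15.0
```

{"api": "step_arm", "payload": {
  "increments": [
    [[0, 0, 0, 0, 0, 0, 1], [0, 0, 0, 0, 0, 0, 1]]
  ]
}}

```text
clock: 25.05
eef_pos: [484.5, -139.7, 301.4]
eef_rot: [3.141, -0.0, -3.141]
wrist_force: [1.2, -0.3, -2.3]
finger_gap: 61.6
finger_force: 15.0
```

```bash
python3 - <<'E'
from h import *
s=manip.read_state();print(s['eef_pos'],s['eef_rot'])
c=snap('wrist','w5.png')
q=cloud(c);m=(abs(q[...,2]-8)<4)&(abs(q[...,0]-483)<80)&(abs(q[...,1]+242)<80)
k,l,s,_=cv2.connectedComponentsWithStats(m.astype(np.uint8));i=1+np.argmax(s[1:,4]);p=q[l==i][:,:2].astype(np.float32)
print(len(p),cv2.minEnclosingCircle(p),p.mean(0),p.min(0),p.max(0))
# held disc top
s=manip.read_state()['eef_pos'];m=(abs(q[...,2]-s[2]+186.5)<4)&(abs(q[...,1]-s[1])<28)
p=q[m];print(p.min(0),p.max(0))
E
```

```text
[ 484.48890283 -139.74408701  301.36308222] [ 3.14144206e+00 -1.54977433e-04 -3.14108215e+00]
9376 ((484.306884765625, -240.2651824951172), 50.187171936035156) [ 481.6004  -240.14113] [ 434.99292 -289.4904 ] [ 533.79205 -190.1995 ]
[ 453.40056771 -167.62842763  110.88624828] [ 511.359953   -111.64374321  117.39065991]
```

View pics/w5.png

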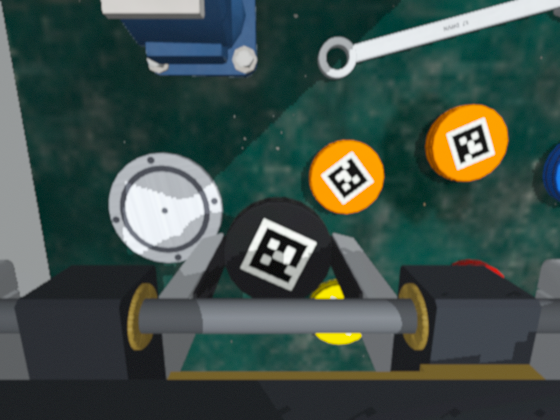

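{"api": "step_arm", "payload": {
  "increments": [
    [[0, 0, 0, 0, -0.5, 0, 1], [0, 0, 0, 0, -0.8, 0, 1], [0, 0, 0, 0, -0.8, 0.2, 1], [0, 0, 0, 0.005, -0.41, 0.4, 1], [0, 0, 0, 0, 0, 0.6, 1]]
  ]
}}

```text
clock: 25.6
eef_pos: [484.5, -242.0, 253.6]
eef_rot: [-3.14, 0.002, 3.141]
wrist_force: [-0.2, 0.4, -1.2]
finger_gap: 61.3
finger_force: 15.0
```

{"api": "step_arm", "payload": {
  "increments": [
    [[0, 0, 0, 0, 0, 0.5, 1], [0, 0, 0, 0, 0, 0.3, 1], [0, 0, 0, 0, 0, 0.1, 1], [0, 0, 0, 0, 0, 0, 1], [0, 0, 0, 0, 0, 0, 1]]
  ]
}}

```text
clock: 26.1
eef_pos: [484.3, -240.7, 218.3]
eef_rot: [-3.141, 0.001, -3.141]
wrist_force: [-0.8, -0.2, -0.7]
finger_gap: 61.7
finger_force: 15.0
```

Down 8.3, release, and rise. Red is next at (564.5, 42).

{"api": "step_arm", "payload": {
  "increments": [
    [[0, 0, 0, 0, 0.01, 0.1, 1], [0, 0, 0, 0, 0, 0.06, 1], [0, 0, 0, 0, 0, 0.045, 1], [0, 0, 0, 0, 0, 0, 1], [0, 0, 0, 0, 0, 0, 1]]
  ]
}}

```text
clock: 26.6
eef_pos: [484.0, -240.5, 209.5]
eef_rot: [-3.142, 0.0, 3.141]
wrist_force: [-1.0, 0.5, 4.6]
finger_gap: 61.9
finger_force: 15.0
```

{"api": "step_arm", "payload": {
  "increments": [
    [[0, 0, 0, 0, 0, 0, -0.4], [0, 0, 0, 0, 0, 0, -0.6], [0, 0, 0, 0, 0, 0, -1], [0, 0, 0, 0, 0, 0, -1], [0, 0, 0, 0, 0, 0, -1]]
  ]
}}

```text
clock: 27.1
eef_pos: [484.0, -240.5, 209.2]
eef_rot: [3.142, -0.0, 3.141]
wrist_force: [-0.4, 0.3, -0.7]
finger_gap: 92.9
finger_force: 0.0
```

{"api": "step_arm", "payload": {
  "increments": [
    [[0, 0, 0, 0, 0, -0.4, -1], [0, 0, 0, 0, 0, -0.8, -1], [0, 0, 0, 0, 0, -0.8, -1], [0, 0, 0, 0, 0, -0.5, -1], [0, 0, 0, 0, 0, 0, -1]]
  ]
}}

```text
clock: 27.6
eef_pos: [484.3, -240.6, 312.0]
eef_rot: [-3.139, 0.004, 3.141]
wrist_force: [-0.3, 0.9, 0.3]
finger_gap: 94.0
finger_force: 0.0
```

{"api": "step_arm", "payload": {
  "increments": [
    [[0, 0, 0, -0.1, 0.6, 0, -1], [0, 0, 0, -0.3, 0.9, 0, -1], [0, 0, 0, -0.3, 0.9, 0, -1], [0, 0, 0, -0.3, 0.9, 0, -1], [0, 0, 0, -0.3, 0.9, 0, -1]]
  ]
}}

```text
clock: 28.1
eef_pos: [536.1, -71.0, 308.0]
eef_rot: [3.141, -0.001, 3.141]
wrist_force: [0.1, 0.4, 1.1]
finger_gap: 94.2
finger_force: 0.0
```

{"api": "step_arm", "payload": {
  "increments": [
    [[0, 0, 0, -0.3, 0.9, 0, -1], [0, 0, 0, -0.3, 0.9, 0, -1], [0, 0, 0, -0.1, 0.6, 0, -1], [0, 0, 0, 0, 0, 0, -1], [0, 0, 0, 0, 0, 0, -1]]
  ]
}}

```text
clock: 28.6
eef_pos: [563.9, 23.5, 308.1]
eef_rot: [-3.141, -0.001, -3.141]
wrist_force: [0.1, -0.3, 0.2]
finger_gap: 94.1
finger_force: 0.0
```

```bash
python3 - <<'E'
from h import *
s=manip.read_state();print(s['eef_pos'],s['eef_rot'])
for n in ('wrist','top'):
    c=snap(n,n+'6.png');print(n);discs(c)
q=cloud(c);m=(abs(q[...,2]-24)<4)&(abs(q[...,0]-483)<60)&(abs(q[...,1]+242)<60)
p=q[m][:,:2].astype(np.float32);print(cv2.minEnclosingCircle(p))
m=(abs(q[...,2]-9)<4)&(abs(q[...,0]-483)<60)&(abs(q[...,1]+242)<60)
p=q[m][:,:2].astype(np.float32);print(cv2.minEnclosingCircle(p))
E
```

```text
[563.88281538  23.54711719 308.14811118] [-3.14149124e+00 -1.46644540e-03 -3.14092419e+00]
wrist
(427, 19) r 31.1 n 5223 [255. 187.   0.] mean [427.  19.]
(449, 125) r 31.1 n 4956 [ 52. 155. 255.] mean [449. 125.]
(455, -81) r 31.1 n 4884 [255. 182.   0.] mean [455. -80.]
(564, 42) r 31.2 n 3681 [243.  37.  20.] mean [563.  42.]
(584, -81) r 31.1 n 2739 [224. 221.   0.] mean [578. -83.]
(726, -4) r 26.2 n 325 [ 18. 129. 147.] mean [710.  -2.]
top
(940, -221) r 62.6 n 122 [101. 102. 152.] mean [ 933. -215.]
(985, 45) r 58.2 n 121 [100. 125. 111.] mean [987.  37.]
(995, 62) r 40.7 n 70 [ 97. 124. 109.] mean [996.  65.]
(961, 40) r 60.9 n 114 [102. 116. 113.] mean [961.  38.]
(901, -103) r 29.4 n 91 [112. 113. 165.] mean [ 895. -100.]
(921, 48) r 53.3 n 76 [ 97. 117. 109.] mean [923.  55.]
(912, 38) r 60.3 n 110 [ 97. 124. 107.] mean [912.  39.]
(583, -94) r 27.2 n 63 [193. 179.   0.] mean [ 580. -102.]
(463, 395) r 68.9 n 66 [107. 111. 111.] mean [462. 395.]
(458, -94) r 26.7 n 97 [201. 129.  34.] mean [ 460. -101.]
(450, 126) r 30.4 n 302 [ 57. 111. 172.] mean [451. 132.]
(315, -168) r 38.6 n 100 [ 72.  87. 109.] mean [ 306. -167.]
((485.0087890625, -240.32455444335938), 31.130395889282227)
((473.5540466308594, -245.11575317382812), 63.39384078979492)
```

{"api": "step_arm", "payload": {
  "increments": [
    [[0, 0, 0, 0, 0.46, 0.5, -1], [0, 0, 0, 0, 0, 0.8, -1], [0, 0, 0, 0, 0, 0.6, -1], [0, 0, 0, 0, 0, 0.4, -1], [0, 0, 0, 0, 0, 0.15, -1]]
  ]
}}

```text
clock: 29.2
eef_pos: [563.6, 40.9, 209.5]
eef_rot: [-3.142, -0.003, 3.14]
wrist_force: [-0.6, -0.1, 0.3]
finger_gap: 94.2
finger_force: 0.0
```

{"api": "step_arm", "payload": {
  "increments": [
    [[0, 0, 0, 0, 0, 0, -1], [0, 0, 0, 0, 0, 0, -1], [0, 0, 0, 0, 0, 0, -1]]
  ]
}}

```text
clock: 29.5
eef_pos: [564.3, 41.7, 212.3]
eef_rot: [3.142, 0.002, 3.141]
wrist_force: [0.5, 0.9, 1.4]
finger_gap: 93.9
finger_force: 0.0
```

{"api": "step_arm", "payload": {
  "increments": [
    [[0, 0, 0, 0, 0, 0.18, -1], [0, 0, 0, 0, 0, 0.08, -1], [0, 0, 0, 0, 0, 0, -1], [0, 0, 0, 0, 0, 0, -0.3], [0, 0, 0, 0, 0, 0, -0.2]]
  ]
}}

```text
clock: 30.0
eef_pos: [564.1, 42.0, 200.9]
eef_rot: [3.142, 0.0, 3.141]
wrist_force: [0.7, 0.0, 0.1]
finger_gap: 81.2
finger_force: 0.0
```

{"api": "step_arm", "payload": {
  "increments": [
    [[0, 0, 0, 0, 0, 0, 0], [0, 0, 0, 0, 0, 0, 0.5], [0, 0, 0, 0, 0, 0, 1], [0, 0, 0, 0, 0, 0, 1], [0, 0, 0, 0, 0, 0, 1]]
  ],
  "newtons": 15
}}

```text
clock: 30.5
eef_pos: [564.1, 41.9, 200.9]
eef_rot: [3.142, 0.0, 3.141]
wrist_force: [-0.2, 0.4, 0.9]
finger_gap: 61.8
finger_force: 15.0
```

{"api": "step_arm", "payload": {
  "increments": [
    [[0, 0, 0, 0, 0, -0.3, 1], [0, 0, 0, 0, 0, -0.6, 1], [0, 0, 0, 0, 0, -0.8, 1], [0, 0, 0, 0, 0, -0.8, 1], [0, 0, 0, 0, 0, 0, 1]]
  ]
}}

```text
clock: 31.0
eef_pos: [564.6, 41.9, 305.9]
eef_rot: [3.142, 0.007, 3.141]
wrist_force: [0.1, 0.3, -1.6]
finger_gap: 61.6
finger_force: 15.0
```

{"api": "step_arm", "payload": {
  "increments": [
    [[0, 0, 0, 0.2, -0.5, 0, 1], [0, 0, 0, 0.24, -0.9, 0, 1], [0, 0, 0, 0.24, -0.9, 0, 1], [0, 0, 0, 0.24, -0.9, 0, 1], [0, 0, 0, 0.24, -0.9, 0, 1]]
  ]
}}

```text
clock: 31.5
eef_pos: [516.9, -123.3, 300.8]
eef_rot: [3.142, -0.0, 3.142]
wrist_force: [0.2, -0.7, -0.9]
finger_gap: 61.5
finger_force: 15.0
```

{"api": "step_arm", "payload": {
  "increments": [
    [[0, 0, 0, 0.24, -0.9, 0, 1], [0, 0, 0, 0.24, -0.9, 0, 1], [0, 0, 0, 0.24, -0.8, 0, 1], [0, 0, 0, 0.12, -0.3, 0, 1], [0, 0, 0, 0, 0, 0, 1]]
  ]
}}

```text
clock: 32.0
eef_pos: [483.5, -238.9, 300.7]
eef_rot: [3.141, -0.0, 3.139]
wrist_force: [0.2, 1.0, -0.1]
finger_gap: 61.5
finger_force: 15.0
```

{"api": "step_arm", "payload": {
  "increments": [
    [[0, 0, 0, 0, 0, 0, 1], [0, 0, 0, 0, 0, 0, 1], [0, 0, 0, 0, 0, 0, 1]]
  ]
}}

```text
clock: 32.3
eef_pos: [484.4, -237.0, 300.9]
eef_rot: [3.142, 0.0, -3.14]
wrist_force: [-0.2, -0.3, -0.8]
finger_gap: 61.9
finger_force: 15.0
```

```bash
cat >> h.py <<'E'
def held():
    s=manip.read_state();e=s['eef_pos'];q=cloud(snap('wrist'))
    p=q[(abs(q[...,2]-e[2]+186.5)<5)&(abs(q[...,1]-e[1])<15)]
    print(e.round(1),s['eef_rot'].round(3),s['finger_gap'],'held centre x',p[:,0].min()+31,'z top',np.median(p[:,2]),'y',np.median(p[:,1]))
E
python3 -c "
from h import *
held()"
```

```text
[ 484.4 -237.   300.9] [ 3.142  0.    -3.14 ] 61.859232468814916 held centre x 386.79840411340876 z top 115.28894786228908 y -236.9159508732792
```

{"api": "step_arm", "payload": {
  "increments": [
    [[0, 0, 0, 0, -0.085, 0.3, 1], [0, 0, 0, 0, 0, 0.5, 1], [0, 0, 0, 0, 0, 0.5, 1], [0, 0, 0, 0, 0, 0.3, 1], [0, 0, 0, 0, 0, 0.15, 1]]
  ]
}}

```text
clock: 32.85
eef_pos: [483.8, -241.3, 229.3]
eef_rot: [3.141, -0.002, 3.141]
wrist_force: [0.4, -0.5, -0.4]
finger_gap: 61.5
finger_force: 15.0
```

{"api": "step_arm", "payload": {
  "increments": [
    [[0, 0, 0, 0, 0, 0, 1], [0, 0, 0, 0, 0, 0, 1], [0, 0, 0, 0, 0, 0, 1]]
  ]
}}

```text
clock: 33.15
eef_pos: [484.1, -241.5, 231.6]
eef_rot: [-3.141, 0.001, 3.141]
wrist_force: [-0.4, -0.0, -0.9]
finger_gap: 61.6
finger_force: 15.0
```

{"api": "step_arm", "payload": {
  "increments": [
    [[0, 0, 0, 0, 0.025, 0.1, 1], [0, 0, 0, 0, 0, 0.06, 1], [0, 0, 0, 0, 0, 0.035, 1], [0, 0, 0, 0, 0, 0, 1], [0, 0, 0, 0, 0, 0, 1]]
  ]
}}

```text
clock: 33.65
eef_pos: [484.0, -240.4, 223.8]
eef_rot: [3.142, 0.0, 3.141]
wrist_force: [-4.0, 3.1, 9.6]
finger_gap: 61.4
finger_force: 15.0
```

{"api": "step_arm", "payload": {
  "increments": [
    [[0, 0, 0, 0, 0, 0, -0.4], [0, 0, 0, 0, 0, 0, -0.6], [0, 0, 0, 0, 0, 0, -1], [0, 0, 0, 0, 0, 0, -1], [0, 0, 0, 0, 0, 0, -1]]
  ]
}}

```text
clock: 34.15
eef_pos: [484.0, -240.5, 223.0]
eef_rot: [-3.142, -0.0, 3.141]
wrist_force: [1.2, 0.1, 0.5]
finger_gap: 92.8
finger_force: 0.0
```

{"api": "step_arm", "payload": {
  "increments": [
    [[0, 0, 0, 0, 0, -0.4, -1], [0, 0, 0, 0, 0, -0.8, -1], [0, 0, 0, 0, 0, -0.7, -1], [0, 0, 0, -0.3, 0.5, 0, -1], [0, 0, 0, -0.5, 0.8, 0, -1]]
  ]
}}

```text
clock: 34.65
eef_pos: [515.9, -189.0, 300.0]
eef_rot: [-3.141, 0.002, 3.139]
wrist_force: [-0.4, 1.3, -1.2]
finger_gap: 93.7
finger_force: 0.0
```

{"api": "step_arm", "payload": {
  "increments": [
    [[0, 0, 0, -0.5, 0.8, 0, -1], [0, 0, 0, -0.5, 0.8, 0, -1], [0, 0, 0, -0.4, 0.7, 0, -1], [0, 0, 0, -0.3, 0.4, 0, -1], [0, 0, 0, 0, 0, 0, -1]]
  ]
}}

```text
clock: 35.15
eef_pos: [584.8, -78.6, 298.8]
eef_rot: [3.141, -0.0, -3.139]
wrist_force: [0.0, -0.1, 0.4]
finger_gap: 94.0
finger_force: 0.0
```

{"api": "step_arm", "payload": {
  "increments": [
    [[0, 0, 0, 0, 0, 0, -1], [0, 0, 0, 0, 0, 0, -1]]
  ]
}}

```text
clock: 35.35
eef_pos: [583.6, -81.3, 299.0]
eef_rot: [-3.141, -0.0, 3.14]
wrist_force: [-0.6, -0.6, -0.5]
finger_gap: 94.3
finger_force: 0.0
```

```bash
cat >> h.py <<'E'
def stack(c,z):
    q=cloud(c);p=q[(abs(q[...,2]-z)<4)&(abs(q[...,0]-484)<60)&(abs(q[...,1]+240)<60)][:,:2].astype(np.float32)
    print('stack',z,len(p),cv2.minEnclosingCircle(p) if len(p) else '')
E
python3 - <<'E'
from h import *
s=manip.read_state();print(s['eef_pos'],s['eef_rot'])
for n in ('wrist','top'):
    c=snap(n,n+'7.png');print(n);discs(c);stack(c,39)
E
```

```text
[583.59529862 -81.34925003 299.01658914] [-3.14149631e+00 -2.55265835e-04  3.14049219e+00]
wrist
(428, 18) r 31.1 n 3716 [255. 186.   0.] mean [437.  18.]
(450, 124) r 30.9 n 3858 [ 47. 151. 248.] mean [451. 115.]
(455, -81) r 31.2 n 5509 [255. 186.   0.] mean [455. -81.]
(484, -233) r 29.8 n 462 [29. 28. 28.] mean [ 488. -216.]
(584, -81) r 31.2 n 3901 [255. 255.   0.] mean [583. -81.]
(727, -6) r 26.4 n 360 [ 19. 114. 131.] mean [711. -11.]
(748, -134) r 24.1 n 315 [ 64.  99. 141.] mean [ 741. -132.]
stack 39 6268 ((483.5906677246094, -240.40078735351562), 31.466646194458008)
top
(984, 45) r 58.2 n 191 [ 99. 124. 111.] mean [990.  48.]
(961, 40) r 60.9 n 118 [102. 116. 112.] mean [961.  40.]
(912, -99) r 36.4 n 90 [111. 113. 165.] mean [901. -96.]
(936, 34) r 49.0 n 66 [100. 124. 109.] mean [936.  29.]
(926, 52) r 49.1 n 71 [ 97. 118. 109.] mean [923.  60.]
(900, -207) r 25.5 n 80 [110. 111. 162.] mean [ 898. -207.]
(912, 38) r 60.5 n 115 [ 97. 124. 107.] mean [911.  38.]
(669, 315) r 47.1 n 65 [30. 34. 33.] mean [662. 304.]
(445, 266) r 43.9 n 70 [52. 50. 44.] mean [448. 266.]
(450, 125) r 31.0 n 398 [ 60. 111. 178.] mean [450. 125.]
(427, 19) r 30.8 n 356 [183. 133.  56.] mean [428.  21.]
stack 39 317 ((484.1872253417969, -242.28443908691406), 30.723482131958008)
```

{"api": "step_arm", "payload": {
  "increments": [
    [[0, 0, 0, -0.01, 0, 0.5, -1], [0, 0, 0, 0, 0, 0.7, -1], [0, 0, 0, 0, 0, 0.6, -1], [0, 0, 0, 0, 0, 0.3, -1], [0, 0, 0, 0, 0, 0.15, -1]]
  ]
}}

```text
clock: 35.95
eef_pos: [584.2, -80.9, 208.3]
eef_rot: [3.141, -0.001, 3.141]
wrist_force: [0.6, 0.1, 0.4]
finger_gap: 93.7
finger_force: 0.0
```

{"api": "step_arm", "payload": {
  "increments": [
    [[0, 0, 0, 0, 0, 0, -1], [0, 0, 0, 0, 0, 0, -1], [0, 0, 0, 0, 0, 0, -1]]
  ]
}}

```text
clock: 36.25
eef_pos: [584.6, -80.5, 210.1]
eef_rot: [-3.141, 0.002, 3.141]
wrist_force: [0.2, 1.4, -1.3]
finger_gap: 94.1
finger_force: 0.0
```

{"api": "step_arm", "payload": {
  "increments": [
    [[0, 0, 0, 0.01, 0, 0.15, -1], [0, 0, 0, 0, 0, 0.065, -1], [0, 0, 0, 0, 0, 0, -1], [0, 0, 0, 0, 0, 0, -0.3], [0, 0, 0, 0, 0, 0, -0.2]]
  ]
}}

```text
clock: 36.75
eef_pos: [584.1, -80.5, 200.5]
eef_rot: [-3.142, 0.0, 3.141]
wrist_force: [-0.3, 0.7, 0.5]
finger_gap: 81.8
finger_force: 0.0
```

{"api": "step_arm", "payload": {
  "increments": [
    [[0, 0, 0, 0, 0, 0, 0], [0, 0, 0, 0, 0, 0, 0.5], [0, 0, 0, 0, 0, 0, 1], [0, 0, 0, 0, 0, 0, 1], [0, 0, 0, 0, 0, 0, 1]]
  ],
  "newtons": 15
}}

```text
clock: 37.25
eef_pos: [584.0, -80.5, 200.5]
eef_rot: [-3.142, 0.0, 3.141]
wrist_force: [-0.3, 0.7, 1.1]
finger_gap: 61.6
finger_force: 15.0
```

{"api": "step_arm", "payload": {
  "increments": [
    [[0, 0, 0, 0, 0, -0.3, 1], [0, 0, 0, 0, 0, -0.6, 1], [0, 0, 0, 0, 0, -0.8, 1], [0, 0, 0, 0, 0, -0.8, 1], [0, 0, 0, 0, 0, 0, 1]]
  ]
}}

```text
clock: 37.75
eef_pos: [584.5, -80.5, 305.7]
eef_rot: [-3.14, 0.007, 3.141]
wrist_force: [0.3, 0.0, -0.9]
finger_gap: 61.6
finger_force: 15.0
```

{"api": "step_arm", "payload": {
  "increments": [
    [[0, 0, 0, 0.3, -0.5, 0, 1], [0, 0, 0, 0.5, -0.8, 0, 1], [0, 0, 0, 0.5, -0.8, 0, 1], [0, 0, 0, 0.5, -0.8, 0, 1], [0, 0, 0, 0.4, -0.7, 0, 1]]
  ]
}}

```text
clock: 38.25
eef_pos: [494.7, -225.7, 300.4]
eef_rot: [3.141, -0.0, 3.141]
wrist_force: [1.0, 0.4, -0.9]
finger_gap: 62.0
finger_force: 15.0
```

{"api": "step_arm", "payload": {
  "increments": [
    [[0, 0, 0, 0.3, -0.4, 0, 1], [0, 0, 0, 0, 0, 0, 1], [0, 0, 0, 0, 0, 0, 1], [0, 0, 0, 0, 0, 0, 1], [0, 0, 0, 0, 0, 0, 1]]
  ]
}}

```text
clock: 38.75
eef_pos: [484.5, -239.6, 300.4]
eef_rot: [3.141, -0.0, -3.141]
wrist_force: [0.6, 0.2, -1.2]
finger_gap: 61.4
finger_force: 15.0
```

{"api": "step_arm", "payload": {
  "increments": [
    [[0, 0, 0, 0.01, -0.02, 0.3, 1], [0, 0, 0, 0, 0, 0.4, 1], [0, 0, 0, 0, 0, 0.4, 1], [0, 0, 0, 0, 0, 0.2, 1], [0, 0, 0, 0, 0, 0.05, 1]]
  ]
}}

```text
clock: 39.25
eef_pos: [483.5, -241.0, 245.2]
eef_rot: [3.141, -0.002, -3.141]
wrist_force: [0.2, -0.2, -0.9]
finger_gap: 61.6
finger_force: 15.0
```

{"api": "step_arm", "payload": {
  "increments": [
    [[0, 0, 0, 0, 0, 0, 1], [0, 0, 0, 0, 0, 0, 1], [0, 0, 0, 0, 0, 0, 1]]
  ]
}}

```text
clock: 39.55
eef_pos: [483.7, -241.3, 247.0]
eef_rot: [-3.141, 0.001, 3.141]
wrist_force: [-0.5, 0.5, -1.3]
finger_gap: 61.7
finger_force: 15.0
```

{"api": "step_arm", "payload": {
  "increments": [
    [[0, 0, 0, -0.01, 0.022, 0.1, 1], [0, 0, 0, 0, 0, 0.06, 1], [0, 0, 0, 0, 0, 0.045, 1], [0, 0, 0, 0, 0, 0, 1], [0, 0, 0, 0, 0, 0, 1]]
  ]
}}

```text
clock: 40.05
eef_pos: [484.0, -240.3, 238.4]
eef_rot: [3.141, 0.0, 3.141]
wrist_force: [-1.1, 2.7, 3.3]
finger_gap: 61.3
finger_force: 15.0
```

{"api": "step_arm", "payload": {
  "increments": [
    [[0, 0, 0, 0, 0, 0, -0.4], [0, 0, 0, 0, 0, 0, -0.6], [0, 0, 0, 0, 0, 0, -1], [0, 0, 0, 0, 0, 0, -1], [0, 0, 0, 0, 0, 0, -1]]
  ]
}}

```text
clock: 40.55
eef_pos: [484.0, -240.4, 238.2]
eef_rot: [3.142, 0.0, 3.141]
wrist_force: [0.2, 0.3, -0.1]
finger_gap: 92.8
finger_force: 0.0
```

{"api": "step_arm", "payload": {
  "increments": [
    [[0, 0, 0, 0, 0, -0.4, -1], [0, 0, 0, 0, 0, -0.7, -1], [0, 0, 0, 0, 0, -0.6, -1], [0, 0, 0, 0.08, 0.6, 0, -1], [0, 0, 0, 0.08, 0.9, 0, -1]]
  ]
}}

```text
clock: 41.05
eef_pos: [477.4, -180.6, 306.9]
eef_rot: [-3.141, 0.001, 3.139]
wrist_force: [0.6, 1.0, -1.0]
finger_gap: 94.0
finger_force: 0.0
```

{"api": "step_arm", "payload": {
  "increments": [
    [[0, 0, 0, 0.08, 0.9, 0, -1], [0, 0, 0, 0.08, 0.9, 0, -1], [0, 0, 0, 0.08, 0.9, 0, -1], [0, 0, 0, 0.08, 0.9, 0, -1], [0, 0, 0, 0.08, 0.9, 0, -1]]
  ]
}}

```text
clock: 41.55
eef_pos: [461.3, 1.0, 306.4]
eef_rot: [-3.142, 0.0, 3.141]
wrist_force: [0.5, 0.0, 0.4]
finger_gap: 94.3
finger_force: 0.0
```

{"api": "step_arm", "payload": {
  "increments": [
    [[0, 0, 0, 0.08, 0.9, 0, -1], [0, 0, 0, 0.08, 0.9, 0, -1], [0, 0, 0, 0.08, 0.9, 0, -1], [0, 0, 0, 0.06, 0.43, 0, -1], [0, 0, 0, 0, 0, 0, -1]]
  ]
}}

```text
clock: 42.05
eef_pos: [449.3, 126.5, 306.3]
eef_rot: [3.141, 0.0, -3.139]
wrist_force: [0.3, -0.1, -0.0]
finger_gap: 94.2
finger_force: 0.0
```

{"api": "step_arm", "payload": {
  "increments": [
    [[0, 0, 0, 0, 0, 0, -1], [0, 0, 0, 0, 0, 0, -1], [0, 0, 0, 0, 0, 0, -1]]
  ]
}}

```text
clock: 42.35
eef_pos: [449.8, 124.0, 306.2]
eef_rot: [-3.142, -0.0, 3.14]
wrist_force: [-0.2, 0.3, -0.2]
finger_gap: 94.2
finger_force: 0.0
```

```bash
python3 - <<'E'
from h import *
s=manip.read_state();print(s['eef_pos'],s['eef_rot'])
for n in ('wrist','top'):
    c=snap(n,n+'8.png');print(n);discs(c);stack(c,54)
E
```

```text
[449.82994299 124.0174855  306.24983636] [-3.14154709e+00 -1.60335428e-05  3.14011479e+00]
wrist
(426, 19) r 31.1 n 3976 [255. 181.   0.] mean [425.  19.]
(407, 299) r 23.6 n 65 [ 98. 101. 108.] mean [407. 300.]
(440, 271) r 32.7 n 383 [25. 26. 27.] mean [438. 268.]
(449, 125) r 31.1 n 3727 [ 36. 148. 253.] mean [448. 125.]
(455, -80) r 31.6 n 3809 [218. 129.   0.] mean [453. -80.]
stack 54 0 
top
(999, 50) r 52.4 n 87 [ 97. 124. 110.] mean [996.  53.]
(989, 42) r 61.6 n 101 [101. 125. 111.] mean [985.  43.]
(932, -215) r 57.0 n 116 [105. 106. 155.] mean [ 922. -214.]
(967, 27) r 48.0 n 97 [101. 116. 113.] mean [962.  29.]
(921, 48) r 53.2 n 78 [ 97. 117. 110.] mean [923.  52.]
(912, 38) r 60.4 n 112 [ 97. 123. 106.] mean [912.  38.]
(891, -106) r 25.2 n 89 [112. 113. 166.] mean [ 892. -103.]
(456, -81) r 30.8 n 390 [160. 108.  47.] mean [455. -81.]
(427, 19) r 30.8 n 341 [180. 131.  50.] mean [426.  15.]
(316, -171) r 38.9 n 119 [ 73.  87. 109.] mean [ 313. -170.]
stack 54 407 ((485.1435546875, -240.26646423339844), 31.208139419555664)
```

{"api": "step_arm", "payload": {
  "increments": [
    [[0, 0, 0, 0.015, 0.025, 0.5, -1], [0, 0, 0, 0, 0, 0.8, -1], [0, 0, 0, 0, 0, 0.6, -1], [0, 0, 0, 0, 0, 0.4, -1], [0, 0, 0, 0, 0, 0.1, -1]]
  ]
}}

```text
clock: 42.95
eef_pos: [448.8, 125.4, 208.8]
eef_rot: [-3.141, -0.003, 3.141]
wrist_force: [-0.2, 0.2, 0.6]
finger_gap: 93.8
finger_force: 0.0
```

{"api": "step_arm", "payload": {
  "increments": [
    [[0, 0, 0, 0, 0, 0, -1], [0, 0, 0, 0, 0, 0, -1], [0, 0, 0, 0, 0, 0, -1]]
  ]
}}

```text
clock: 43.25
eef_pos: [449.3, 125.8, 211.1]
eef_rot: [3.141, 0.002, 3.141]
wrist_force: [0.3, -0.1, -0.2]
finger_gap: 93.9
finger_force: 0.0
```

{"api": "step_arm", "payload": {
  "increments": [
    [[0, 0, 0, 0, -0.01, 0.17, -1], [0, 0, 0, 0, 0, 0.07, -1], [0, 0, 0, 0, 0, 0, -1], [0, 0, 0, 0, 0, 0, -0.3], [0, 0, 0, 0, 0, 0, -0.2]]
  ]
}}

```text
clock: 43.75
eef_pos: [449.1, 125.4, 200.7]
eef_rot: [3.142, 0.0, 3.141]
wrist_force: [0.8, 0.7, 0.5]
finger_gap: 81.1
finger_force: 0.0
```

{"api": "step_arm", "payload": {
  "increments": [
    [[0, 0, 0, 0, 0, 0, 0], [0, 0, 0, 0, 0, 0, 0.5], [0, 0, 0, 0, 0, 0, 1], [0, 0, 0, 0, 0, 0, 1], [0, 0, 0, 0, 0, 0, 1]]
  ],
  "newtons": 15
}}

```text
clock: 44.25
eef_pos: [449.1, 125.4, 200.7]
eef_rot: [3.142, 0.0, 3.141]
wrist_force: [-0.9, 0.1, 1.0]
finger_gap: 61.8
finger_force: 15.0
```

{"api": "step_arm", "payload": {
  "increments": [
    [[0, 0, 0, 0, 0, -0.3, 1], [0, 0, 0, 0, 0, -0.6, 1], [0, 0, 0, 0, 0, -0.9, 1], [0, 0, 0, 0, 0, -0.9, 1], [0, 0, 0, 0, 0, 0, 1]]
  ]
}}

```text
clock: 44.75
eef_pos: [449.6, 125.6, 313.5]
eef_rot: [3.14, 0.007, 3.141]
wrist_force: [0.5, 0.7, -1.4]
finger_gap: 61.7
finger_force: 15.0
```

{"api": "step_arm", "payload": {
  "increments": [
    [[0, 0, 0, -0.08, -0.6, 0, 1], [0, 0, 0, -0.08, -0.9, 0, 1], [0, 0, 0, -0.08, -0.9, 0, 1], [0, 0, 0, -0.08, -0.9, 0, 1], [0, 0, 0, -0.08, -0.9, 0, 1]]
  ]
}}

```text
clock: 45.25
eef_pos: [464.7, -44.0, 308.5]
eef_rot: [3.141, -0.001, 3.142]
wrist_force: [0.8, -0.3, -1.7]
finger_gap: 61.4
finger_force: 15.0
```

{"api": "step_arm", "payload": {
  "increments": [
    [[0, 0, 0, -0.08, -0.9, 0, 1], [0, 0, 0, -0.08, -0.9, 0, 1], [0, 0, 0, -0.08, -0.9, 0, 1], [0, 0, 0, -0.08, -0.9, 0, 1], [0, 0, 0, -0.08, -0.8, 0, 1]]
  ]
}}

```text
clock: 45.75
eef_pos: [480.7, -220.2, 308.3]
eef_rot: [3.141, -0.001, 3.141]
wrist_force: [1.0, 0.0, -0.9]
finger_gap: 61.6
finger_force: 15.0
```

{"api": "step_arm", "payload": {
  "increments": [
    [[0, 0, 0, -0.07, -0.55, 0, 1], [0, 0, 0, 0, 0, 0, 1], [0, 0, 0, 0, 0, 0, 1], [0, 0, 0, 0, 0, 0, 1], [0, 0, 0, 0, 0, 0, 1]]
  ]
}}

```text
clock: 46.25
eef_pos: [483.8, -239.7, 308.7]
eef_rot: [3.141, -0.0, -3.141]
wrist_force: [0.9, -0.5, -1.6]
finger_gap: 61.7
finger_force: 15.0
```

{"api": "step_arm", "payload": {
  "increments": [
    [[0, 0, 0, -0.01, -0.015, 0.3, 1], [0, 0, 0, 0, 0, 0.4, 1], [0, 0, 0, 0, 0, 0.3, 1], [0, 0, 0, 0, 0, 0.15, 1], [0, 0, 0, 0, 0, 0, 1]]
  ]
}}

```text
clock: 46.75
eef_pos: [484.1, -241.0, 261.7]
eef_rot: [3.141, -0.001, 3.142]
wrist_force: [-0.0, -0.4, -1.3]
finger_gap: 61.6
finger_force: 15.0
```

{"api": "step_arm", "payload": {
  "increments": [
    [[0, 0, 0, 0, 0, 0, 1], [0, 0, 0, 0, 0, 0, 1], [0, 0, 0, 0, 0, 0, 1]]
  ]
}}

```text
clock: 47.05
eef_pos: [484.3, -241.2, 263.1]
eef_rot: [-3.141, 0.001, 3.141]
wrist_force: [1.0, 0.6, -1.4]
finger_gap: 61.6
finger_force: 15.0
```

Down 9.3, release, rise, and move aside.

{"api": "step_arm", "payload": {
  "increments": [
    [[0, 0, 0, 0, 0.02, 0.12, 1], [0, 0, 0, 0, 0, 0.07, 1], [0, 0, 0, 0, 0, 0.04, 1], [0, 0, 0, 0, 0, 0, 1], [0, 0, 0, 0, 0, 0, 1]]
  ]
}}

```text
clock: 47.55
eef_pos: [484.2, -240.3, 253.7]
eef_rot: [3.141, -0.0, 3.141]
wrist_force: [-3.4, 1.0, 6.2]
finger_gap: 61.7
finger_force: 15.0
```

{"api": "step_arm", "payload": {
  "increments": [
    [[0, 0, 0, 0, 0, 0, -0.4], [0, 0, 0, 0, 0, 0, -0.6], [0, 0, 0, 0, 0, 0, -1], [0, 0, 0, 0, 0, 0, -1], [0, 0, 0, 0, 0, 0, -1]]
  ]
}}

```text
clock: 48.05
eef_pos: [484.2, -240.4, 253.4]
eef_rot: [3.142, 0.0, 3.141]
wrist_force: [-0.0, 1.0, -0.8]
finger_gap: 92.5
finger_force: 0.0
```

{"api": "step_arm", "payload": {
  "increments": [
    [[0, 0, 0, 0, 0, -0.4, -1], [0, 0, 0, 0, 0, -0.8, -1], [0, 0, 0, 0, 0, -0.9, -1], [0, 0, 0, 0, 0, -0.9, -1], [0, 0, 0, 0, 0.6, -0.5, -1]]
  ]
}}

```text
clock: 48.55
eef_pos: [484.0, -217.5, 396.3]
eef_rot: [-3.14, 0.003, 3.139]
wrist_force: [1.0, 0.8, -0.4]
finger_gap: 94.0
finger_force: 0.0
```

{"api": "step_arm", "payload": {
  "increments": [
    [[0, 0, 0, 0, 0.9, 0, -1], [0, 0, 0, 0, 0.9, 0, -1], [0, 0, 0, 0, 0.9, 0, -1], [0, 0, 0, 0, 0.6, 0, -1], [0, 0, 0, 0, 0, 0, -1]]
  ]
}}

```text
clock: 49.05
eef_pos: [484.1, -82.2, 393.7]
eef_rot: [3.141, 0.0, -3.139]
wrist_force: [-0.1, -0.2, 0.1]
finger_gap: 94.1
finger_force: 0.0
```

```bash
python3 - <<'E'
from h import *
print(manip.read_state()['eef_pos'])
a=[]
for n in ('wrist','top'):
    c=snap(n,n+'9.png');print(n);stack(c,69);a.append(c['frame'][:,:,::-1])
cv2.imwrite('pics/fin.png',cv2.resize(np.hstack(a),(800,300)))
E
```

```text
[484.14230203 -82.22027245 393.65943181]
wrist
stack 69 3030 ((483.4247131347656, -240.27163696289062), 31.35410499572754)
top
stack 69 0
```

View pics/fin.png

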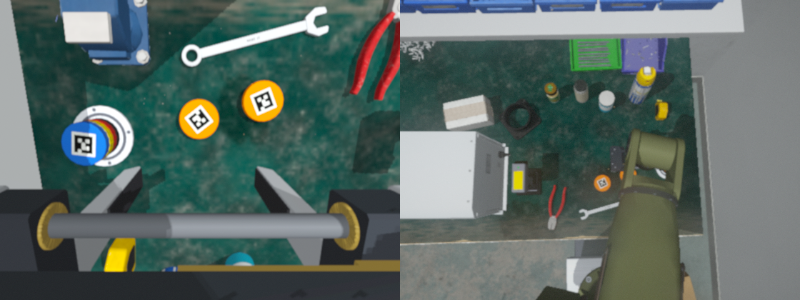

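The picture shows the four-disc stack at wrist (85,142), top disc at z = 68 and centred within 1 mm. The scanner is on its dock at top (518,178).

```bash
python3 -c "
from cell import workorder
print(workorder.sign_off())"
```

```text
the job is handed in; nothing more can be done
None
```

The job is handed in: I aimed the scanner at black, red, yellow and blue (no white disc was present) for over a second each, put it back on its dock about 2 mm off centre, then stacked the four in that order on the plate, centred to about 1 mm; the reads rest on geometry, since no beam spot or read signal was visible.

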